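# Clear the sprung lid and hold it open at the tab

## Task

A colleague is about to fit a stay to the spring-closed blue lid of the grey case. First lift the green parts basket off the lid by its handle and hang it by that handle on the two prongs of the hook stand, and let go of it; then raise the lid by its steel handle until the yellow pointer on its side is level with the orange tab on the curved scale, and finish while still holding it there steadily, against the spring. Do not shift the orange tab, and leave the tape measure, masking tape, screw jar and sanding block where they are.

Things in the scene. Friction and masses are not known exactly. Their poses are not given: they have to be found in the camera images.
- case: Grey open-topped steel case, fixed to the table, 170 (x) x 200 (y) x 60 mm high; origin at the centre of its underside on the table; its front faces its own -x. A blue lid, hinged at the far (+x) upper edge, covers it; the lid's top face is 70 mm above the table when shut. An aluminium scale arc, 4 mm thick, stands 26 mm outside its -y wall (the robot's right) and reaches up to 170 mm above the table.
- lid_hinge (a point): Middle of the lid's hinge line, in the case's frame at (85, 0, 65) mm. The hinge line runs along the case's y axis.
- lid (a joint): Opening angle of the blue lid in rad: 0 shut, grows as the front edge rises (range 0 to 1.2). A spring always drives it shut: with the lid's weight (0.3 kg) it takes about 4.5 N at the handle to start it and at 0.7 rad about 7.5 N square to the lid (about 13 N if pulled straight up); it snaps shut if let go.
- lid_bar (a point): Middle of the lid's handle bar: a round steel bar 10 mm thick and 90 mm long, parallel to the hinge, on two end legs, with its axis 38 mm above the lid's top face, near the front edge. In the lid's frame it lies 160 mm in front (-x) of the hinge and 43 mm above it (+z), so with the lid shut it is 108 mm above the table. Axes are the lid's: x from front to hinge, y along the hinge, z out of the lid's top. Clear space under the bar: 33 mm.
- lid_pointer (a point): Outer end of the yellow pointer, a flat blade 30 mm wide and 6 mm thick that sticks out 17 mm from the lid's -y edge, 118 mm from the hinge line, level with the hinge when shut. Axes are the lid's.
- mark (a joint): Angle in rad at which the orange tab is set on the scale, measured about the same hinge and in the same sense as the lid's angle: the lid is at the mark when its joint value equals this one. The tab is held by friction.
- mark_tab (a point): Centre of the orange tab (44 x 22 x 10 mm) clipped on the curved scale, 118 mm from the hinge line and 13 mm beyond the end of the yellow pointer in -y. Its axes are parallel to the lid's axes when the lid is at the mark.
- basket: Green open parts basket, 60 (x) x 120 (y) x 40 mm high, nominally 0.16 kg, standing on the lid at the start. Origin at the centre of its underside. A rigid steel bail (9 mm round) rises from its two y ends; outside width 135 mm.
- basket_grip (a point): Middle of the basket's handle: straight top bar of the bail, along the basket's y, axis 120 mm above the basket's underside, straight for 50 mm either side; the middle 34 mm carries a black rubber sleeve 14 mm thick. The bare steel either side of the sleeve is what hangs on the prongs.
- stand: Hook stand, fixed to the table: dark base plate 150 x 130 x 12 mm (from 60 mm in front of its origin to 90 mm behind), a post at the back (centre 74 mm behind the origin, top 194 mm high) with a 100 mm wide crossbar at 174 to 196 mm height. Two steel prongs (8 mm round) run from the crossbar to its own -x at y = -36 and +36 mm, dip to a saddle above the origin and turn up to red balls 27 mm in front of the origin whose tops are 203 mm above the table.
- saddle (a point): Where the middle of the basket's handle axis lies when it hangs: midway between the two prongs above the bottom of their dip, 183.5 mm above the table. Axes are the stand's; the handle lies along its y. The handle goes in from the front (-x) over the red balls while the basket passes under the prongs: handle axis 210 to 245 mm above the table there, then down into the dip.
- tape_measure: Bystander: yellow tape measure, loose on the table; leave it alone. Origin at the centre of its underside.
- masking_tape: Bystander: roll of masking tape, loose on the table; leave it alone. Origin at the centre of its underside.
- screw_jar: Bystander: jar of screws, loose on the table; leave it alone. Origin at the centre of its underside.
- sanding_block: Bystander: wooden sanding block, loose on the table; leave it alone. Origin at the centre of its underside.

How it is judged:
By the outcome, as a careful person would: the job done as asked, in the order asked, and still so for the second after the job is handed in, while the arm keeps its last pose, push and grip.
It also fails if it takes over 59 s, if anything falls off the work surface, if the arm or the gripper's body presses on something with over 40 N, if the wrist force passes 120 N, or if a joint passes its speed limit or range.

## Robot

A 7-joint arm with a two-finger parallel gripper is mounted at the origin on a cart in front of the work surface, level with it; the furniture and walls round the work are solid. World frame = base frame: x ahead of the robot, y to its left, z up, the work surface at z = 0. Lengths are in m, angles in rad, forces in N, time in s.
With the tool pointing down it reaches from about 0.4 to 0.925 m from the base axis. Payload 5.6 kg.
Tool frame: the origin (TCP) lies on the centre line of the jaws, within the pads' length; the fingertips stand ahead of it and the grasp point (between the pads) is the TCP (bot.tip_extent is the z of the fingertips in the tool frame, in m); z points along the fingers, x is the direction in which the jaws open and shut, and the axes are right-handed (so a half turn about z gives the same grasp; the last joint's range is limited). The gripper opens to 85 mm and grips with 20 to 120 N. Pads are 22 mm wide; open, the fingers measure 114 mm over their backs; the gripper's body (76 mm by 85 mm) begins 54 mm behind the grasp point. The pads swing forward as they close: fully open they stand 13 mm farther back than shut.
Start: joints at [1.202, 0.468, -0.012, 1.603, 0.006, 1.071, -0.056], TCP at [0.208, -0.616, 0.25] pointing down, gripper open.
Joint ranges: [-2.53, 2.53], [-0.31, 2.02], [-1.57, 1.55], [0.28, 2.44], [-1.29, 4.43], [0.15, 1.84], [-2.92, 2.92]. Speed limits (rad/s): [2.57, 2.57, 3.14, 3.14, 3.14, 3.14, 3.14].

## Interface

Orientations are given as a unit quaternion [x, y, z, w].
In Python, from cell import bot gives the robot as it stands.
- The arm moves only by the tool send_rows, never from a script. Its argument "commands" is a list that holds one entry, the list of rows, each a list of 7 numbers: the shift along the tool's x, y, z in cm, then the turn, a rotation vector about the tool's x, y, z in degrees, then the gripper's target within -1 to 1 (shut at 1, half-way at 0, fully open at -1). In form: [[[dx, dy, dz, ax, ay, az, claw], ...]]. A call has 1 to 5 rows; each row shifts and turns the commanded pose from where the row before left it, along the tool's axes as they then stand; what a row does not reach is not made up. A row lasts 1/8 s, in which the tool goes at most 62.5 mm and 10.7 degrees, less where a joint would pass 70% of its speed; a pose out of reach is approached as far as the arm can. A call with a gripper value outside its range is refused whole. The fingers move at their own pace and stop on an object; "grip_force" is the grip in N (left out, the last holds). Time passes only in rows, so rows that do not move let the fingers close. It gives the time, the measured TCP pose, the force and the opening at its end, in the units of the state.
- bot.sense(): the state, without advancing time (a new reading comes with each control period).
- bot.camera(name): name is "scene" or "top" or "wrist"; returns a dict with "color" (384x512x3 uint8, red, green, blue), "range_z" (384x512 float32, m along the optical axis (not along the pixel's ray), 0 where there is no reading), "fov_y" (degrees; the focal length in pixels is half the picture's height over the tangent of half this angle, whatever the lens; pixels are square), "cx", "cy" (the principal point, pixels), "dist" ([k1, k2, p1, p2, k3] as OpenCV has them; the pictures are not rectified), "view" (4x4, takes a point from world to camera coordinates). Camera axes: x right, y down, z forward; pixel columns grow to the right and rows downward; lengths in m; the calibration is good to about 2 mm. A picture is of the moment at which its call begins.
- bot.sign_off(): hands the job in, once; it reports no verdict.
The state is a dict: "time_s": time; "q": joint angles; "dq": joint speeds; "tau": joint torques, N m; "position": TCP position; "orientation": TCP orientation; "force": force on the tool from outside, world axes, zero at the start; "torque": the same for the moment, N m; "grip_width": finger opening in m.
Only numpy, scipy, OpenCV 4.12 (cv2) and the standard library are available. Lean on these libraries where they do the work, as an engineer would, in place of code of your own. Each camera call takes 0.05 s, during which the arm holds its last target.

## Working session

There is one attempt and no reset: what is moved stays moved. The work goes in short steps, Python scripts to look and compute and a tool call to move; the robot and the scene stay as the last step left them, time stands still between calls to the robot, and variables do not carry over. Pictures are saved under pics/ and viewed, and the job is handed in when it is done.

Besides the shell and the picture viewer there is one more tool, called in YAML: its name, and indented under it one key for each argument. send_rows: Moves the arm, as the interface text tells. Its arguments: {"type":"object","properties":{"commands":{"type":"array","items":{"type":"array","items":{"type":"array","items":{"type":"number"}}}},"grip_force":{"type":"number"}},"required":["commands"]}

```bash
ls; mkdir -p pics
python3 - <<'E'
from cell import bot
import cv2,numpy as np
print(bot.sense()); print(bot.tip_extent)
for n in ["scene","top","wrist"]:
    c=bot.camera(n); np.savez(f"pics/{n}0.npz",**{k:np.array(v) for k,v in c.items()})
    cv2.imwrite(f"pics/{n}0.png",c["color"][:,:,::-1]); print(n,c["fov_y"],c["cx"],c["cy"],c["dist"],np.round(c["view"],3).tolist())
E
```

```text
pics
{'time_s': 0.0, 'q': array([ 1.20200142,  0.46837985, -0.01160502,  1.60362306,  0.00600989,
        1.07137804, -0.05630501]), 'dq': array([ 0.00215057, -0.00085348, -0.00023381, -0.00034704,  0.00048906,
       -0.00112882, -0.00062646]), 'tau': array([ 1.38551190e-03, -5.32392561e+01,  2.20053527e-02, -2.51308894e+01,
        1.14130499e-02,  7.44630554e-03,  2.45263931e-05]), 'position': array([ 0.20781119, -0.61533926,  0.24933679]), 'orientation': array([ 8.12404446e-01, -5.83093686e-01, -7.48533591e-04, -4.56911924e-04]), 'force': array([-0.49058991, -0.94197708,  0.46097762]), 'torque': array([-0.01345565, -0.00504953, -0.03721944]), 'grip_width': 0.08519584584658334}
0.019
scene 47.00533540811877 250.79784342657342 194.43283440774178 [-0.02105919  0.          0.          0.          0.        ] [[-0.924, -0.383, -0.009, 0.515], [-0.286, 0.705, -0.649, 0.28], [0.255, -0.596, -0.761, 1.291], [0.0, 0.0, 0.0, 1.0]]
top 44.43273313912465 249.41772781667663 190.38507876758536 [-0.18326725  0.          0.          0.          0.        ] [[0.026, -0.999, 0.024, -0.088], [-0.984, -0.03, -0.175, 0.583], [0.176, -0.019, -0.984, 1.311], [0.0, 0.0, 0.0, 1.0]]
wrist 62.64386707156653 257.09834849712644 191.0013432671082 [0.00211561 0.         0.         0.         0.        ] [[0.321, -0.947, -0.0, -0.649], [-0.901, -0.305, 0.308, -0.04], [-0.291, -0.098, -0.952, 0.379], [0.0, 0.0, 0.0, 1.0]]
```

View pics/scene0.png

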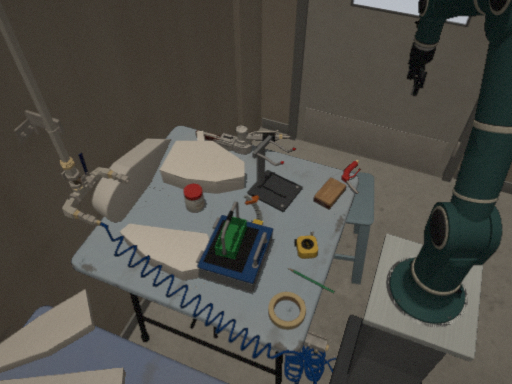

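View pics/top0.png

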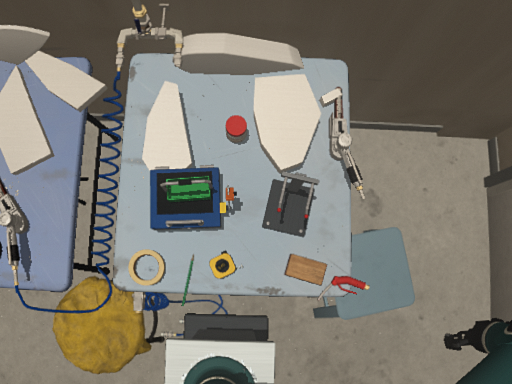

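View pics/wrist0.png

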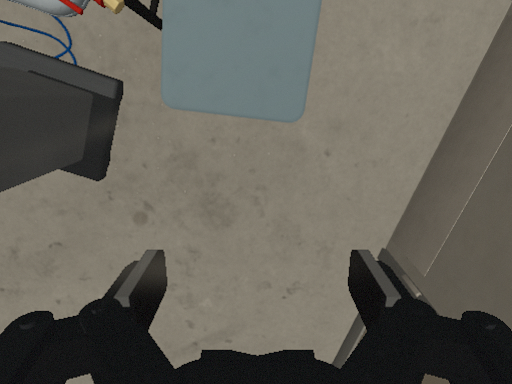

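The scene view shows the case and basket at about (236,248) and the stand at (272,185). In the top view the case is at (187,198), the orange tab at (232,193) and the stand at (288,205). Next I'll turn these into positions.

```bash
cat > h.py <<'E'
import numpy as np,cv2
from scipy.spatial.transform import Rotation as R
def load(f): return dict(np.load(f))
def K(c):
    f=c["color"].shape[0]/2/np.tan(np.radians(float(c["fov_y"]))/2)
    return np.array([[f,0,float(c["cx"])],[0,f,float(c["cy"])],[0,0,1.]])
def cloud(c):
    h,w=c["range_z"].shape
    uv=np.stack(np.meshgrid(np.arange(w),np.arange(h)),-1).reshape(-1,1,2).astype(np.float64)
    n=cv2.undistortPoints(uv,K(c),np.array(c["dist"],float)).reshape(-1,2)
    z=np.array(c["range_z"]).reshape(-1,1).astype(float)
    p=np.hstack([n*z,z]); V=np.array(c["view"]); 
    P=(p-V[:3,3])@V[:3,:3]; P[z[:,0]==0]=np.nan
    return P.reshape(h,w,3)
def proj(c,pts):
    V=np.array(c["view"]); rv,_=cv2.Rodrigues(V[:3,:3])
    return cv2.projectPoints(np.array(pts,float).reshape(-1,3),rv,V[:3,3],K(c),np.array(c["dist"],float))[0].reshape(-1,2)
def ray(c,uv):
    n=cv2.undistortPoints(np.array(uv,float).reshape(-1,1,2),K(c),np.array(c["dist"],float)).reshape(-1,2)
    V=np.array(c["view"]); d=np.hstack([n,np.ones((len(n),1))])@V[:3,:3]
    return -V[:3,:3].T@V[:3,3],d
def atz(c,uv,z):
    o,d=ray(c,uv); return o+d*((z-o[2])/d[:,2:3])
def snap(name,tag):
    from cell import bot
    c=bot.camera(name); c={k:np.array(v) for k,v in c.items()}; np.savez(f"pics/{tag}.npz",**c)
    cv2.imwrite(f"pics/{tag}.png",c["color"][:,:,::-1]); return c
def crop(c,x0,y0,x1,y1,s,f):
    cv2.imwrite(f,cv2.resize(np.array(c["color"])[y0:y1,x0:x1,::-1],None,fx=s,fy=s,interpolation=cv2.INTER_CUBIC))
E
python3 - <<'E'
from h import *
t=load("pics/top0.npz");s=load("pics/scene0.npz")
crop(t,140,155,330,245,4,"pics/topc.png"); crop(s,190,130,350,270,5,"pics/scenec.png")
for n,c in(("top",t),("scene",s)):
    P=cloud(c); H=cv2.cvtColor(c["color"],cv2.COLOR_RGB2HSV); ok=np.isfinite(P[...,2])&(P[...,0]<1.1)&(P[...,0]>0.3)
    for nm,lo,hi in(("orange",8,14),("yellow",22,30),("green",50,70),("blue",105,118),("red",0,4)):
        m=(H[...,0]>=lo)&(H[...,0]<=hi)&(H[...,1]>140)&(H[...,2]>60)&ok
        k,lab,st,ce=cv2.connectedComponentsWithStats(m.astype(np.uint8))
        for i in range(1,k):
            if st[i,4]>=6:
                q=P[lab==i]; print(n,nm,ce[i].round(),st[i,4],np.median(q,0).round(4),q.min(0).round(3),q.max(0).round(3))
E
```

```text
top orange [230. 194.] 77 [ 0.5534 -0.0178  0.1505] [ 0.539 -0.027  0.134] [ 0.576 -0.006  0.16 ]
top yellow [222. 207.] 62 [0.5316 0.005  0.0683] [ 0.517 -0.004 -0.002] [0.557 0.012 0.074]
top yellow [221. 266.] 183 [0.365  0.0046 0.0337] [ 0.334 -0.034  0.027] [0.401 0.036 0.041]
top green [196. 177.] 11 [0.6079 0.0792 0.1111] [0.608 0.065 0.107] [0.609 0.093 0.114]
top green [207. 177.] 6 [0.6102 0.0474 0.1124] [0.603 0.046 0.106] [0.612 0.054 0.119]
top green [169. 179.] 12 [0.6003 0.1561 0.1096] [0.597 0.14  0.102] [0.601 0.163 0.114]
top green [183. 178.] 9 [0.6048 0.1154 0.1094] [0.604 0.104 0.107] [0.605 0.127 0.114]
top green [189. 191.] 454 [0.5766 0.103  0.0743] [0.543 0.041 0.066] [0.6   0.158 0.115]
top blue [116.  78.] 39 [0.8411 0.2916 0.2467] [0.823 0.284 0.232] [0.858 0.3   0.254]
top blue [108. 180.] 852 [0.5995 0.3289 0.1036] [ 0.301  0.284 -0.664] [1.059 0.568 0.232]
top blue [185. 202.] 1284 [0.5143 0.1121 0.0704] [0.466 0.012 0.062] [0.645 0.215 0.08 ]
top blue [185. 226.] 51 [0.4746 0.1054 0.0706] [0.47  0.068 0.065] [0.478 0.147 0.078]
top red [236. 125.] 326 
[... 3358 characters left out ...]
7 0.0528] [0.389 0.335 0.042] [0.4   0.382 0.059]
scene blue [250. 342.] 15 [0.4173 0.3467 0.0162] [0.411 0.337 0.012] [0.425 0.361 0.029]
scene blue [261. 350.] 23 [0.3814 0.3517 0.0082] [ 0.371  0.336 -0.   ] [0.39  0.37  0.023]
scene blue [269. 349.] 17 [0.36   0.35   0.0386] [0.358 0.34  0.035] [0.365 0.365 0.045]
scene blue [282. 353.] 47 [0.3269 0.3431 0.0231] [0.301 0.326 0.015] [0.352 0.365 0.028]
scene blue [289. 364.] 136 [ 0.3181  0.2697 -0.2586] [ 0.3    0.218 -0.407] [ 0.334  0.283 -0.143]
scene red [349. 171.] 126 [ 0.3301 -0.3643  0.0222] [ 0.31  -0.419  0.008] [ 0.345 -0.32   0.031]
scene red [193. 191.] 239 [ 0.7713 -0.0242  0.0825] [ 0.745 -0.056  0.065] [0.804 0.007 0.09 ]
```

View pics/topc.png

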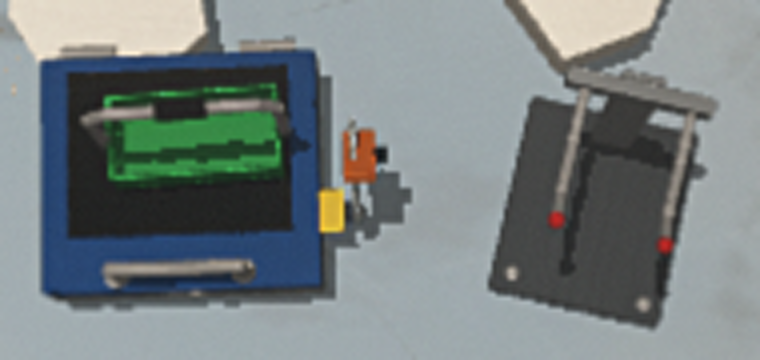

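View pics/scenec.png

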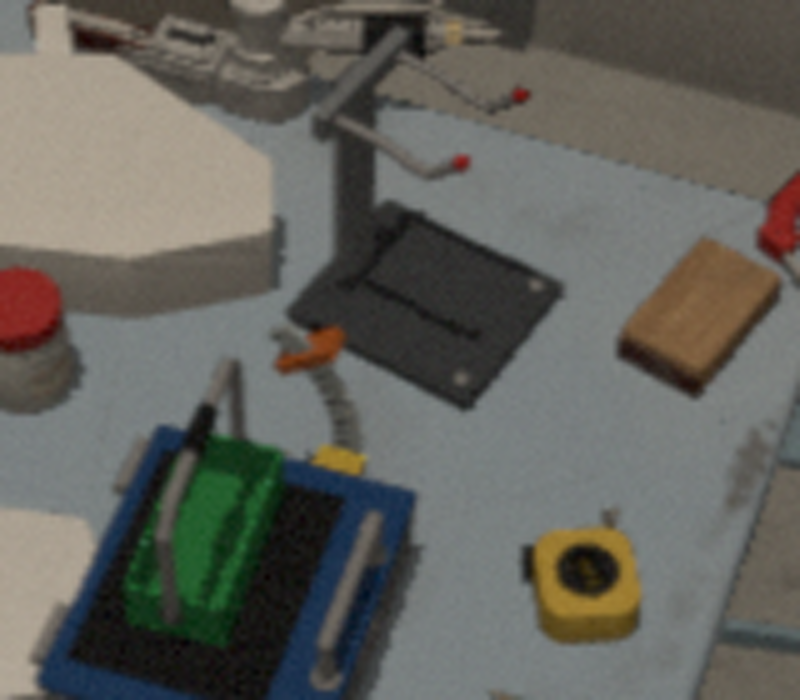

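Run:
```python
from h import *
def reg(q,nm):
    c=q.mean(0); d=np.linalg.svd(q[:,:2]-c[:2],full_matrices=False)[2][0]; a=(q[:,:2]-c[:2])@d
    print(nm,len(q),"mean",c.round(4),"mid",(c[:2]+d*(a.max()+a.min())/2).round(4),"len",np.ptp(a).round(4),"dir",d.round(3),"yaw(y)",np.degrees(np.arctan2(-d[0],d[1])*1).round(2),"z",np.percentile(q[:,2],[5,50,95]).round(4))
for n in("top","scene"):
    c=load(f"pics/{n}0.npz");P=cloud(c);H=cv2.cvtColor(c["color"],cv2.COLOR_RGB2HSV)
    def box(x0,x1,y0,y1,z0,z1): return (P[...,0]>x0)&(P[...,0]<x1)&(P[...,1]>y0)&(P[...,1]<y1)&(P[...,2]>z0)&(P[...,2]<z1)
    m=box(.44,.68,-.0,.24,.062,.08); 
    m&=(H[...,0]>100)&(H[...,0]<122)&(H[...,1]>100)
    r=cv2.minAreaRect(P[m][:,:2].astype(np.float32)); print(n,"lid",r)
    reg(P[box(.46,.53,.04,.19,.098,.13)],n+" lidbar")
    b=box(.5,.68,.02,.2,.178,.21); reg(P[b],n+" bail"); 
    b2=b&(c["color"].max(-1)<60); 
    if b2.sum()>3: reg(P[b2],n+" sleeve")
    m=box(.42,.65,-.30,-.08,.006,.02)&(c["color"].max(-1)<90); r=cv2.minAreaRect(P[m][:,:2].astype(np.float32)); print(n,"plate",r)
    reg(P[box(.55,.66,-.30,-.08,.165,.205)],n+" crossbar")
    b=box(.5,.6,-.06,-.0,.12,.18)&(H[...,0]<15)&(H[...,1]>130); q=P[b]; r=cv2.minAreaRect(q[:,[0,2]].astype(np.float32)); print(n,"tab",q.mean(0),r)
```

```text
top lid ((0.5559126138687134, 0.11373470723628998), (0.1714337021112442, 0.19906263053417206), 4.236001491546631)
top lidbar 132 mean [0.4817 0.1076 0.1116] mid [0.4816 0.1093] len 0.0986 dir [ 0.067 -0.998] yaw(y) -176.14 z [0.1073 0.1117 0.116 ]
top bail 191 mean [0.5768 0.0996 0.1932] mid [0.5768 0.0997] len 0.1297 dir [ 0.097 -0.995] yaw(y) -174.46 z [0.1829 0.1936 0.1991]
top sleeve 61 mean [0.5768 0.1006 0.1959] mid [0.5768 0.1009] len 0.0336 dir [ 0.025 -1.   ] yaw(y) -178.58 z [0.1914 0.1963 0.2003]
top plate ((0.544478714466095, -0.1896265745162964), (0.1298859715461731, 0.1485304832458496), 78.29822540283203)
top crossbar 348 mean [ 0.5908 -0.197   0.1918] mid [ 0.5905 -0.2   ] len 0.1003 dir [-0.097 -0.995] yaw(y) 174.42 z [0.1807 0.1933 0.1992]
top tab [ 0.55535812 -0.0172917   0.14803481] ((0.5564652681350708, 0.1426452249288559), (0.015733230859041214, 0.041114792227745056), 47.592796325683594)
scene lid ((0.5575731992721558, 0.11348365992307663), (0.17046526074409485, 0.20117658376693726), 3.857109546661377)
scene lidbar 112 mean [0.4843 0.1126 0.1115] mid [0.4846 0.1078] len 0.0983 dir [-0.063  0.998] yaw(y) 3.59 z [0.102  0.112  0.1162]
scene bail 143 mean [0.578  0.1098 0.1931] mid [0.5787 0.1031] len 0.1314 dir [-0.098  0.995] yaw(y) 5.61 z [0.1824 0.1943 0.1991]
scene sleeve 44 mean [0.5781 0.1013 0.1959] mid [0.5782 0.0996] len 0.0346 dir [-0.053  0.999] yaw(y) 3.05 z [0.1924 0.1961 0.1995]
scene plate ((0.5473352670669556, -0.18967226147651672), (0.1349565088748932, 0.15158291161060333), 78.9168472290039)
scene crossbar 244 mean [ 0.5933 -0.193   0.1899] mid [ 0.5925 -0.2   ] len 0.1007 dir [0.115 0.993] yaw(y) -6.62 z [0.1776 0.1903 0.1991]
scene tab [ 0.55624437 -0.01404489  0.14809581] ((0.5586389899253845, 0.14520834386348724), (0.011571841314435005, 0.04192162677645683), 50.12853240966797)
```

```bash
cat > plan.py <<'E'
import sys,json
from h import *
from cell import bot
def Rd(yaw):
    c,s=np.cos(np.radians(yaw)),np.sin(np.radians(yaw)); return np.array([[c,s,0],[s,-c,0],[0,0,-1.]])
def plan(wps,claw,p=None,Q=None):
    """wps: list of (x,y,z,yaw,n[,pitch R])"""
    s=bot.sense()
    p=s["position"].copy() if p is None else np.array(p); Q=R.from_quat(s["orientation"]).as_matrix() if Q is None else Q
    rows=[]
    for x,y,z,yaw,n in wps:
        T=np.array([x,y,z]); 
        for k in range(n):
            f=1/(n-k); RT=Rd(yaw); rv=R.from_matrix(Q.T@RT).as_rotvec()*f
            d=Q.T@((T-p)*f)*100
            r=[round(v,1) for v in d]+[round(v,1) for v in np.degrees(rv)]+[claw]
            rows.append(r); p=p+Q@(np.array(r[:3])/100); Q=Q@R.from_rotvec(np.radians(r[3:6])).as_matrix()
    for i in range(0,len(rows),5): print(json.dumps([rows[i:i+5]]))
    return p,Q
E
python3 - <<'E'
from plan import *
plan([(0.577,0.100,0.32,5.5,15)],-1)
E
```

```text
[[[-3.7, -3.9, -0.5, -0.0, 0.0, -5.1, -1], [-3.4, -4.2, -0.5, -0.0, 0.0, -5.1, -1], [-3.0, -4.5, -0.5, -0.0, 0.0, -5.1, -1], [-2.6, -4.7, -0.5, -0.0, 0.0, -5.1, -1], [-2.2, -4.9, -0.5, -0.0, 0.0, -5.1, -1]]]
[[[-1.7, -5.1, -0.4, -0.0, 0.0, -5.1, -1], [-1.2, -5.2, -0.5, -0.0, 0.0, -5.1, -1], [-0.8, -5.3, -0.4, -0.0, 0.0, -5.1, -1], [-0.3, -5.3, -0.5, -0.0, 0.0, -5.1, -1], [0.2, -5.4, -0.4, -0.0, 0.0, -5.2, -1]]]
[[[0.6, -5.3, -0.5, -0.0, 0.0, -5.1, -1], [1.1, -5.2, -0.4, -0.0, 0.0, -5.2, -1], [1.6, -5.1, -0.5, -0.0, 0.0, -5.1, -1], [2.1, -5.0, -0.4, -0.0, 0.0, -5.2, -1], [2.5, -4.8, -0.5, -0.1, 0.0, -5.1, -1]]]
```

send_rows:
  commands:
    - [[-3.7,-3.9,-0.5,0,0,-5.1,-1],[-3.4,-4.2,-0.5,0,0,-5.1,-1],[-3.0,-4.5,-0.5,0,0,-5.1,-1],[-2.6,-4.7,-0.5,0,0,-5.1,-1],[-2.2,-4.9,-0.5,0,0,-5.1,-1]]

```text
time_s: 0.78
position: [0.332, -0.3747, 0.2754]
orientation: [0.922, -0.388, -0.0, 0.0]
force: [1.4, -0.0, 0.8]
grip_width: 0.0855
```

send_rows:
  commands:
    - [[-1.7,-5.1,-0.4,0,0,-5.1,-1],[-1.2,-5.2,-0.5,0,0,-5.1,-1],[-0.8,-5.3,-0.4,0,0,-5.1,-1],[-0.3,-5.3,-0.5,0,0,-5.1,-1],[0.2,-5.4,-0.4,0,0,-5.2,-1]]

```text
time_s: 1.4
position: [0.4552, -0.1372, 0.2976]
orientation: [0.985, -0.174, 0.0, 0.0]
force: [0.7, -1.7, -0.1]
grip_width: 0.0854
```

send_rows:
  commands:
    - [[0.6,-5.3,-0.5,0,0,-5.1,-1],[1.1,-5.2,-0.4,0,0,-5.2,-1],[1.6,-5.1,-0.5,0,0,-5.1,-1],[2.1,-5.0,-0.4,0,0,-5.2,-1],[2.5,-4.8,-0.5,0,0,-5.1,-1]]

```text
time_s: 2.02
position: [0.5779, 0.1012, 0.3202]
orientation: [0.999, 0.049, -0.0, 0.0]
force: [1.3, -1.0, 0.6]
grip_width: 0.0855
```

Run:
```python
from plan import *
s=bot.sense(); print(s["time_s"],s["position"],R.from_quat(s["orientation"]).as_matrix().round(3).tolist(),s["q"].round(2),s["force"].round(1))
c=snap("wrist","w1"); print(c["view"].round(3).tolist())
```

```text
2.025 [0.57786362 0.10120274 0.32015642] [[0.995, 0.098, -0.0], [0.098, -0.995, -0.0], [-0.0, 0.0, -1.0]] [ 0.27  0.38 -0.65  1.65  0.24  1.19 -0.34] [ 1.3 -1.   0.6]
[[0.995, 0.098, -0.0, -0.585], [0.094, -0.947, 0.309, -0.02], [0.03, -0.307, -0.951, 0.46], [0.0, 0.0, 0.0, 1.0]]
```

View pics/w1.png

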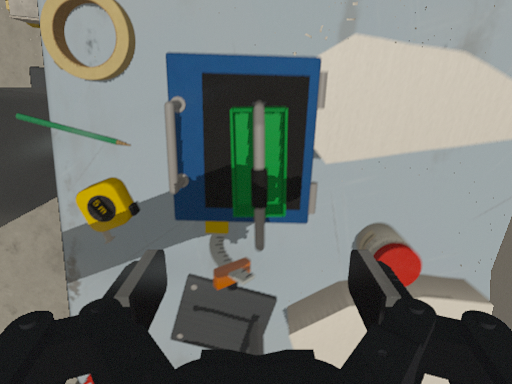

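Wrist view: the bail runs from (259,100) to (259,248) with the sleeve at (259,187). The lid bar is at (172,145), the pointer at (216,228) and the tab at (233,274). I'll measure all of them from this nearer view.

Run:
```python
from h import *
c=load("pics/w1.npz");P=cloud(c);H=cv2.cvtColor(c["color"],cv2.COLOR_RGB2HSV)
def box(x0,x1,y0,y1,z0,z1): return (P[...,0]>x0)&(P[...,0]<x1)&(P[...,1]>y0)&(P[...,1]<y1)&(P[...,2]>z0)&(P[...,2]<z1)
def reg(q,nm):
    k=q.mean(0); d=np.linalg.svd(q[:,:2]-k[:2],full_matrices=False)[2][0]; a=(q[:,:2]-k[:2])@d
    print(nm,len(q),k.round(4),"mid",(k[:2]+d*(a.max()+a.min())/2).round(4),"len",np.ptp(a).round(4),"yaw",((np.degrees(np.arctan2(-d[0],d[1]))+90)%180-90).round(2),"z",np.percentile(q[:,2],[5,50,95]).round(4))
b=box(.5,.68,.0,.2,.186,.21)
reg(P[b],"bail"); reg(P[b&(c["color"].max(-1)<70)],"sleeve")
reg(P[box(.45,.53,.04,.19,.106,.13)],"lidbar")
m=box(.44,.68,-.0,.24,.062,.08)&(H[...,0]>100)&(H[...,0]<122)&(H[...,1]>100); print("lid",cv2.minAreaRect(P[m][:,:2].astype(np.float32)))
b=box(.5,.62,-.06,-.0,.10,.19)&(H[...,0]<15)&(H[...,1]>130); q=P[b]
th=np.radians(4);ex=np.array([np.cos(th),np.sin(th),0]);ey=np.array([-np.sin(th),np.cos(th),0]);o=np.array([.5567,.1136,0])
u=(q-o)@np.c_[ex,ey,[0,0,1]]; u=u-[.085,0,.065]
print("tab n",len(q),"y",np.percentile(u[:,1],[2,50,98]).round(4),"x",np.percentile(u[:,0],[2,50,98]).round(4),"z",np.percentile(u[:,2],[2,50,98]).round(4))
print(cv2.minAreaRect(u[:,[0,2]].astype(np.float32)))
crop(c,150,200,320,320,4,"pics/w1c.png")
np.save("pics/tab1.npy",u)
k=u[(u[:,1]<np.percentile(u[:,1],80))]
A=np.polyfit(u[:,0],u[:,2],1);print("slope deg",np.degrees(np.arctan(A[0])))
```

```text
bail 1601 [0.5787 0.1056 0.1935] mid [0.5793 0.1   ] len 0.1186 yaw 6.02 z [0.1899 0.1936 0.1966]
sleeve 640 [0.5791 0.1015 0.1948] mid [0.5797 0.0963] len 0.0465 yaw 5.88 z [0.1913 0.1953 0.1969]
lidbar 875 [0.4853 0.1117 0.111 ] mid [0.4855 0.1093] len 0.0985 yaw 3.94 z [0.1081 0.1112 0.1129]
lid ((0.5588724613189697, 0.11528896540403366), (0.17039230465888977, 0.19757680594921112), 4.273010730743408)
tab n 347 y [-0.1392 -0.1223 -0.1191] x [-0.1073 -0.0946 -0.0715] z [0.0621 0.0837 0.0912]
((-0.0866834819316864, 0.07886998355388641), (0.020154986530542374, 0.04329888895153999), 51.238059997558594)
slope deg -37.24841980035077
```

View pics/w1c.png

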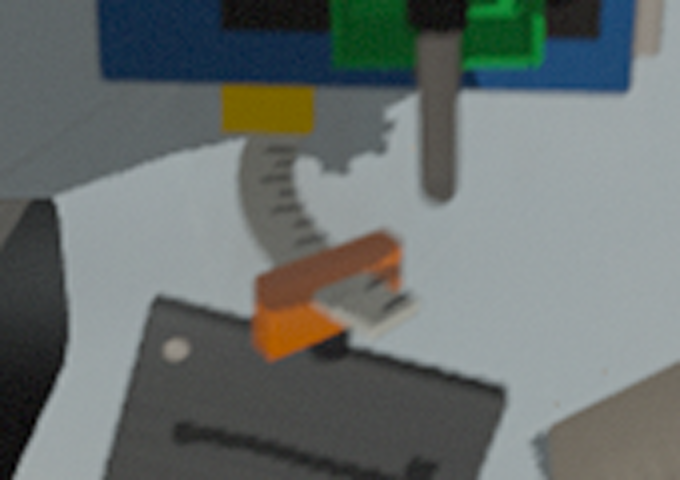

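Run:
```python
from plan import *
plan([(0.5785,0.1003,0.19,5.8,5)],-1)
```

```text
[[[-0.0, 0.2, 2.6, -0.1, -0.0, 0.1, -1], [-0.1, 0.2, 2.6, -0.1, -0.0, 0.1, -1], [-0.0, 0.2, 2.6, -0.1, -0.1, 0.1, -1], [-0.1, 0.2, 2.6, -0.0, -0.0, 0.1, -1], [-0.0, 0.1, 2.7, -0.1, -0.1, 0.0, -1]]]
```

send_rows:
  commands:
    - [[0,0.1,2.6,0,0,0,-1],[0,0,2.6,0,0,0,-1],[0,0,2.6,0,0,0,-1],[0,0,2.6,0,0,0,-1],[0,0,2.6,0,0,0,-1]]

```text
time_s: 2.7
position: [0.5771, 0.0986, 0.1891]
orientation: [0.999, 0.047, -0.0, 0.0]
force: [-0.3, 0.2, 0.1]
grip_width: 0.0855
```

send_rows:
  commands:
    - [[0,0,0,0,0,0,1],[0,0,0,0,0,0,1],[0,0,0,0,0,0,1],[0,0,0,0,0,0,1],[0,0,0,0,0,0,1]]
  grip_force: 60

```text
time_s: 3.32
position: [0.5781, 0.099, 0.1913]
orientation: [0.999, 0.048, 0.001, 0.0]
force: [0.5, -1.5, 4.4]
grip_width: 0.012
```

send_rows:
  commands:
    - [[0,0,0,0,0,0,1],[0,0,0,0,0,0,1],[0,0,-0.2,0,0,0,1],[0,0,-0.3,0,0,0,1],[0,0,-0.5,0,0,0,1]]

```text
time_s: 3.95
position: [0.5768, 0.0988, 0.1998]
orientation: [0.999, 0.048, -0.001, 0.0]
force: [-0.6, 0.7, -1.8]
grip_width: 0.012
```

Run:
```python
from plan import *
plan([(0.572,0.0988,0.34,5.5,5),(0.438,-0.167,0.34,-11.7,10)],1)
```

```text
[[[-0.1, -0.0, -2.8, 0.0, 0.0, -0.0, 1], [-0.1, -0.0, -2.8, 0.0, 0.0, -0.0, 1], [-0.1, -0.0, -2.8, 0.0, 0.0, -0.0, 1], [-0.1, -0.0, -2.8, 0.0, 0.1, -0.0, 1], [-0.1, -0.0, -2.8, 0.0, 0.0, -0.0, 1]]]
[[[-1.6, 2.5, -0.0, 0.0, 0.0, 1.7, 1], [-1.5, 2.6, -0.0, 0.0, 0.0, 1.7, 1], [-1.4, 2.6, -0.0, 0.0, 0.0, 1.7, 1], [-1.4, 2.6, -0.0, 0.0, 0.0, 1.7, 1], [-1.3, 2.7, -0.0, 0.0, 0.0, 1.7, 1]]]
[[[-1.2, 2.7, -0.0, 0.0, 0.0, 1.7, 1], [-1.1, 2.8, -0.0, 0.0, 0.0, 1.7, 1], [-1.0, 2.8, -0.0, 0.0, 0.0, 1.8, 1], [-1.0, 2.8, -0.0, 0.0, 0.0, 1.7, 1], [-0.8, 2.8, -0.0, 0.0, 0.0, 1.8, 1]]]
```

send_rows:
  commands:
    - [[0,0,-1.5,0,0,0,1],[0,0,-2.8,0,0,0,1],[-0.1,0,-3.5,0,0,0,1],[-0.1,0,-3.5,0,0,0,1],[-0.1,0,-2.8,0,0,0,1]]

```text
time_s: 4.58
position: [0.5745, 0.099, 0.3439]
orientation: [0.999, 0.048, 0.001, -0.0]
force: [0.3, -0.3, -1.2]
grip_width: 0.0119
```

send_rows:
  commands:
    - [[-1.6,2.5,0,0,0,1.7,1],[-1.5,2.6,0,0,0,1.7,1],[-1.4,2.6,0,0,0,1.7,1],[-1.4,2.6,0,0,0,1.7,1],[-1.3,2.7,0,0,0,1.7,1]]

```text
time_s: 5.2
position: [0.5066, -0.0344, 0.3423]
orientation: [1.0, -0.027, 0.001, 0.0]
force: [0.6, -0.0, -2.8]
grip_width: 0.0119
```

send_rows:
  commands:
    - [[-1.2,2.7,0,0,0,1.7,1],[-1.1,2.8,0,0,0,1.7,1],[-1.0,2.8,0,0,0,1.8,1],[-1.0,2.8,0,0,0,1.7,1],[-0.8,2.8,0,0,0,1.8,1]]

```text
time_s: 5.82
position: [0.4402, -0.1669, 0.3423]
orientation: [0.995, -0.102, 0.001, 0.0]
force: [0.2, -0.8, -2.1]
grip_width: 0.0122
```

Run:
```python
from plan import *
c=snap("wrist","w2"); s=bot.sense(); print(s["time_s"],s["position"],np.degrees(R.from_quat(s["orientation"]).as_euler("zyx")),s["grip_width"])
t=snap("top","t2"); crop(t,180,140,340,260,5,"pics/t2c.png")
```

```text
5.875 [ 0.43839796 -0.17103457  0.3420947 ] [ 1.21221192e+01 -3.77627874e-02  1.79834516e+02] 0.01185100258811241
```

View pics/w2.png

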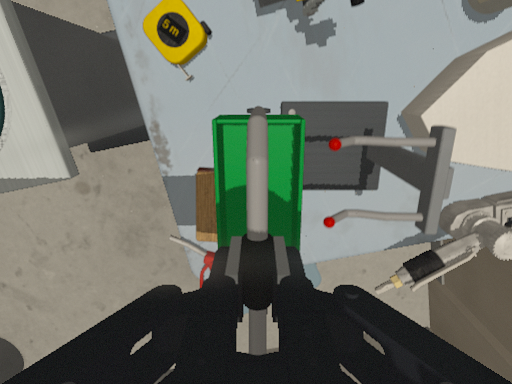

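View pics/t2c.png

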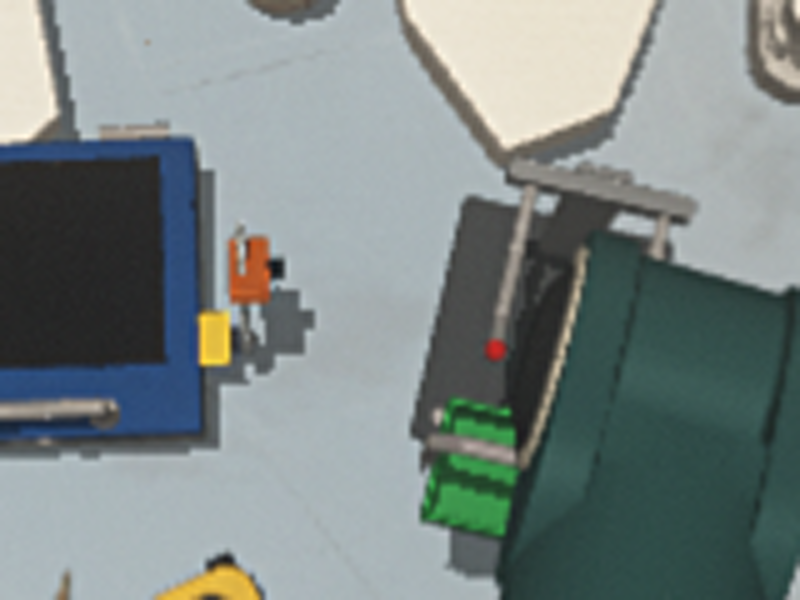

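The basket is held squarely. In the wrist view the balls are at (334,144) and (329,222), so I'll refine the stand position from there.

Run:
```python
from h import *
c=load("pics/w2.npz");P=cloud(c);H=cv2.cvtColor(c["color"],cv2.COLOR_RGB2HSV)
m=((H[...,0]<5)|(H[...,0]>174))&(H[...,1]>150)&(P[...,2]>.18)&(P[...,2]<.22)
k,lab,st,ce=cv2.connectedComponentsWithStats(m.astype(np.uint8))
B=[]
for i in range(1,k):
    if st[i,4]>20:
        b=atz(c,[ce[i]],.1955)[0]; B.append(b); print(ce[i],st[i,4],np.median(P[lab==i],0).round(4),b.round(4))
B=np.array(B); B=B[np.argsort(-B[:,1])]; d=B[0]-B[1]; print("sep",np.linalg.norm(d),"yaw",np.degrees(np.arctan2(-d[0],d[1])))
a=np.arctan2(-d[0],d[1]); print("origin",B.mean(0)+.027*np.array([np.cos(a),np.sin(a),0]))
m=(P[...,2]>.3)&(P[...,2]<.36)&(np.indices(m.shape)[0]<232)
q=P[m]; 
kk=q.mean(0); dd=np.linalg.svd(q[:,:2]-kk[:2],full_matrices=False)[2][0]; print("bail",kk,np.degrees(np.arctan2(-dd[0],dd[1])),q[:,1].min(),q[:,1].max())
# end of bail & other
b=(P[...,2]>.16)&(P[...,2]<.215)&(P[...,0]>.53)&(P[...,0]<.66)&(P[...,1]<-.1); q=P[b]; print(np.percentile(q,[2,50,98],axis=0))
g=(H[...,0]>50)&(H[...,0]<72)&(H[...,1]>150)&(P[...,2]>.15); print(cv2.minAreaRect(P[g][:,:2].astype(np.float32)), np.percentile(P[g][:,2],[1,50,99]))
```

```text
[334.61403509 143.23684211] 114 [ 0.5118 -0.1454  0.2006] [ 0.5129 -0.1463  0.1955]
[328.91463415 221.6097561 ] 82 [ 0.4974 -0.2153  0.201 ] [ 0.4983 -0.2178  0.1955]
sep 0.07293568154571822 yaw -11.525409730426793
origin [ 0.53202747 -0.18744283  0.1955    ]
bail [ 0.45008204 -0.12102101  0.34037359] 167.94392054555968 -0.14645820604454324 -0.09926710175977582
[[ 0.53501204 -0.2449472   0.16512619]
 [ 0.59512393 -0.1943499   0.18800344]
 [ 0.6119551  -0.15025205  0.19655312]]
((0.4431847631931305, -0.1584247350692749), (0.11353012174367905, 0.05960656329989433), 78.33035278320312) [0.22210203 0.22420399 0.26153021]
```

Run:
```python
from plan import *
s=bot.sense();print(s["position"])
plan([(0.438,-0.168,0.228,-11.6,5),(0.532,-0.188,0.228,-11.6,5),(0.532,-0.188,0.186,-11.6,5)],1)
```

```text
[ 0.43925555 -0.16935244  0.34206505]
[[[-0.0, -0.0, 2.3, 0.0, -0.0, -0.1, 1], [-0.0, -0.0, 2.3, 0.0, -0.0, -0.1, 1], [-0.1, -0.0, 2.3, 0.0, -0.0, -0.1, 1], [-0.0, -0.1, 2.3, 0.1, -0.0, -0.1, 1], [-0.1, -0.0, 2.2, 0.0, -0.0, -0.0, 1]]]
[[[1.9, 0.0, 0.0, 0.0, -0.0, -0.0, 1], [1.9, 0.0, 0.0, 0.0, -0.0, -0.0, 1], [2.0, 0.0, 0.0, 0.0, -0.0, -0.0, 1], [1.9, 0.0, 0.0, 0.0, -0.0, -0.0, 1], [2.0, 0.0, 0.0, 0.0, -0.0, -0.0, 1]]]
[[[-0.0, 0.0, 0.8, 0.0, -0.0, -0.0, 1], [-0.0, 0.0, 0.9, 0.0, -0.0, -0.0, 1], [-0.0, 0.0, 0.8, 0.0, -0.0, -0.0, 1], [-0.0, 0.0, 0.9, 0.0, -0.0, -0.0, 1], [-0.0, 0.0, 0.8, 0.0, -0.0, -0.0, 1]]]
```

send_rows:
  commands:
    - [[0,0,2.3,0,0,0,1],[0,0,2.3,0,0,0,1],[0,0,2.3,0,0,0,1],[0,0,2.3,0,0,0,1],[0,0,2.2,0,0,0,1]]

```text
time_s: 6.55
position: [0.4413, -0.1656, 0.2274]
orientation: [0.995, -0.102, 0.001, -0.0]
force: [-0.3, 0.1, -1.1]
grip_width: 0.012
```

send_rows:
  commands:
    - [[1.9,0,0,0,0,0,1],[1.9,0,0,0,0,0,1],[2.0,0,0,0,0,0,1],[1.9,0,0,0,0,0,1],[1.9,0,0,0,0,0,1]]

```text
time_s: 7.18
position: [0.5359, -0.1852, 0.2281]
orientation: [0.995, -0.102, 0.0, -0.0]
force: [-0.7, -0.7, -1.9]
grip_width: 0.0123
```

Run:
```python
from plan import *
c=snap("wrist","w3"); s=bot.sense(); print(s["time_s"],s["position"],s["force"])
t=snap("scene","s3"); crop(t,220,110,350,210,6,"pics/s3c.png")
plan([(0.532,-0.188,0.186,-11.6,5)],1)
```

```text
7.225 [ 0.53822128 -0.18558338  0.22821947] [ 3.81108174 -0.34828362 -0.95270803]
[[[-0.1, 0.1, 0.8, -0.0, -0.0, -0.0, 1], [-0.1, 0.1, 0.9, -0.0, -0.0, -0.0, 1], [-0.1, 0.1, 0.8, -0.0, -0.0, -0.0, 1], [-0.1, 0.0, 0.9, -0.0, -0.1, -0.0, 1], [-0.0, 0.1, 0.8, -0.1, -0.0, -0.1, 1]]]
```

View pics/w3.png

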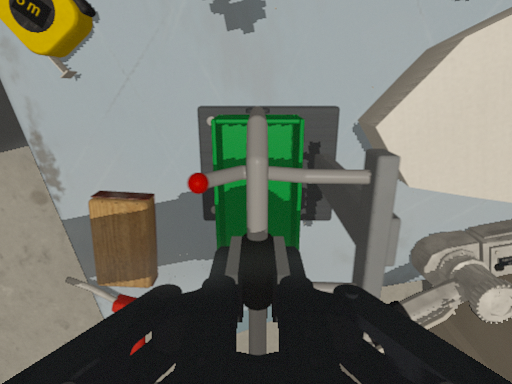

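View pics/s3c.png

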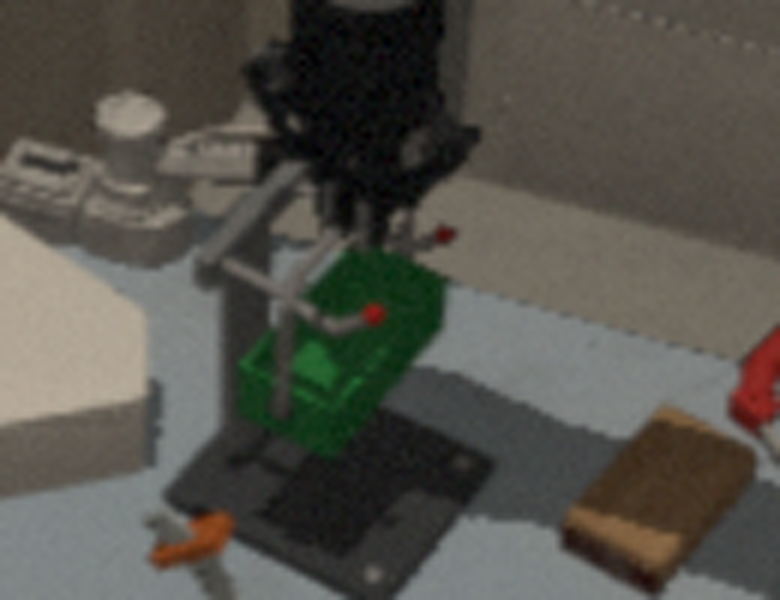

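The bail now lies over both prongs, about 5 mm too deep. I'll correct that and lower it.

send_rows:
  commands:
    - [[-0.2,0.1,0.6,0,0,0,1],[-0.2,0.1,0.9,0,0,0,1],[-0.1,0,0.9,0,0,0,1],[0,0,0.9,0,0,0,1],[0,0,0.7,0,0,0,1]]

```text
time_s: 7.9
position: [0.5291, -0.1868, 0.1865]
orientation: [0.995, -0.102, -0.0, -0.0]
force: [-0.2, -1.2, -1.0]
grip_width: 0.012
```

send_rows:
  commands:
    - [[0,0,0.2,0,0,0,1],[0,0,0,0,0,0,1]]

```text
time_s: 8.15
position: [0.5295, -0.1869, 0.1852]
orientation: [0.995, -0.102, 0.0, -0.0]
force: [0.5, -0.6, -1.9]
grip_width: 0.012
```

Run:
```python
from plan import *
s=bot.sense(); print(s["time_s"],s["position"],s["force"],s["grip_width"])
t=snap("scene","s4"); crop(t,220,110,350,210,6,"pics/s4c.png")
```

```text
8.15 [ 0.52952537 -0.18685774  0.18524471] [ 0.49889698 -0.64744555 -1.8767583 ] 0.012024762223995133
```

View pics/s4c.png

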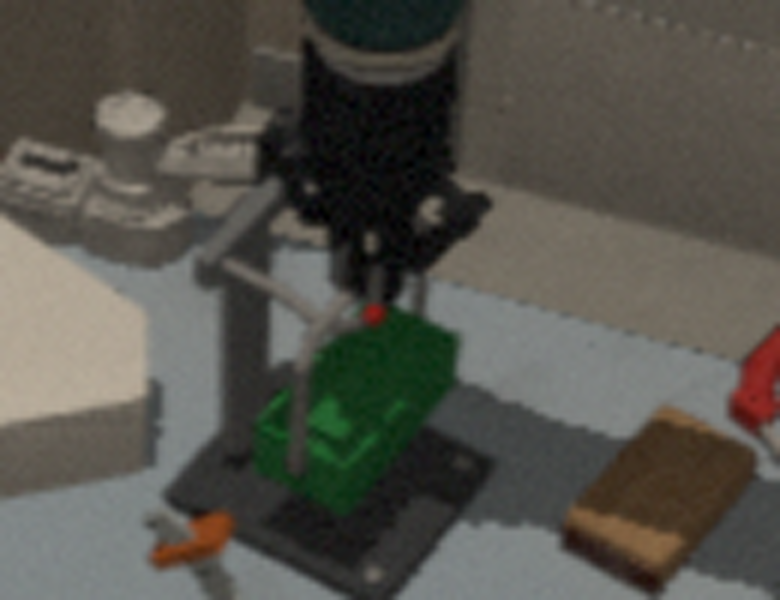

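send_rows:
  commands:
    - [[0.1,0,0.2,0,0,0,1],[0.1,0,0.1,0,0,0,1],[0,0,0.1,0,0,0,1],[0,0,0,0,0,0,1]]

```text
time_s: 8.7
position: [0.5305, -0.1871, 0.184]
orientation: [0.995, -0.102, -0.001, 0.001]
force: [-11.0, 2.7, 20.2]
grip_width: 0.0119
```

send_rows:
  commands:
    - [[-0.1,0,-0.2,0,0,0,1],[0,0,0,0,0,0,1]]

```text
time_s: 8.95
position: [0.5304, -0.1871, 0.1843]
orientation: [0.995, -0.102, 0.0, 0.0]
force: [-4.4, 1.7, 7.4]
grip_width: 0.0124
```

send_rows:
  commands:
    - [[0,0,0,0,0,0,0.6],[0,0,0,0,0,0,0.3],[0,0,0,0,0,0,0],[0,0,0,0,0,0,0],[0,0,0,0,0,0,0]]

```text
time_s: 9.57
position: [0.5304, -0.1871, 0.1832]
orientation: [0.995, -0.102, -0.0, -0.0]
force: [-0.1, 0.2, -0.2]
grip_width: 0.0426
```

Run:
```python
from plan import *
s=bot.sense(); print(s["time_s"],s["position"],s["force"],s["grip_width"])
t=snap("scene","s5"); crop(t,220,110,350,210,6,"pics/s5c.png")
t=snap("wrist","w5")
```

```text
9.575 [ 0.53037486 -0.18709171  0.18317222] [-0.09557654  0.16908845 -0.15472068] 0.04261806207062733
```

View pics/s5c.png

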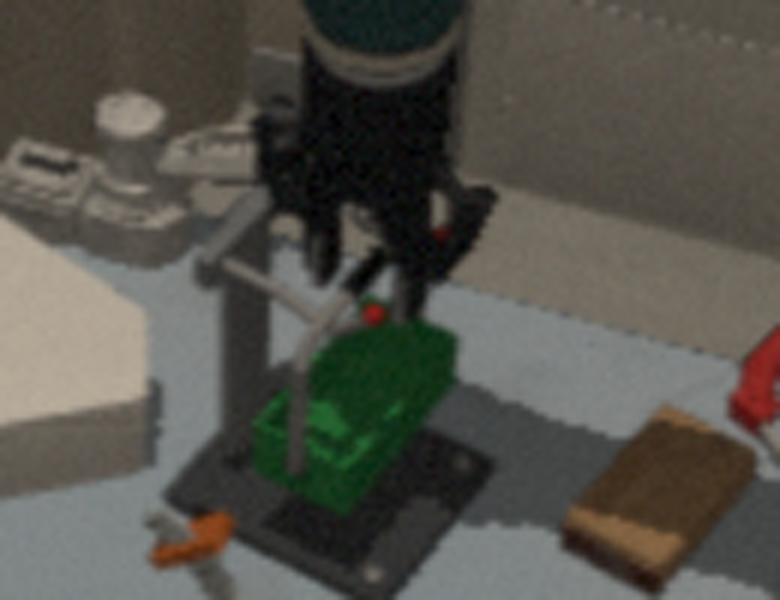

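View pics/w5.png

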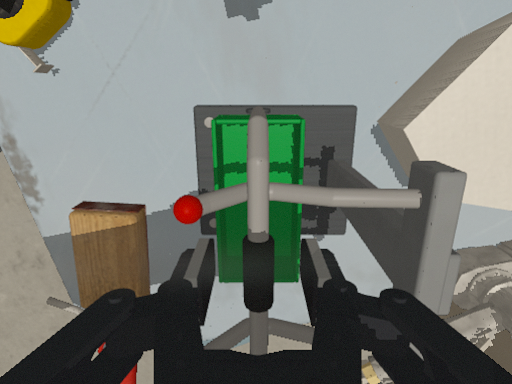

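The basket hangs in the dip of both prongs and the force reads zero. I'll withdraw straight up and stop over the tab for a closer look.

send_rows:
  commands:
    - [[0,0,-1.5,0,0,0,0],[0,0,-2.5,0,0,0,0],[0,0,-3,0,0,0,0],[0,0,-3,0,0,0,0],[0,0,-2,0,0,0,0]]

```text
time_s: 10.3
position: [0.5309, -0.1871, 0.3061]
orientation: [0.995, -0.102, 0.001, 0.0]
force: [0.7, -0.3, -0.1]
grip_width: 0.0427
```

Run:
```python
from plan import *
s=bot.sense(); print(s["time_s"],s["position"])
plan([(0.556,-0.0,0.26,4,5)],-1)
```

```text
10.3 [ 0.530922   -0.18706159  0.30610955]
[[[-0.3, -3.8, 0.9, 0.0, -0.0, -3.1, -1], [-0.1, -3.8, 0.9, 0.0, -0.0, -3.2, -1], [0.2, -3.8, 0.9, 0.0, -0.1, -3.1, -1], [0.3, -3.7, 0.9, 0.0, -0.0, -3.2, -1], [0.6, -3.7, 1.0, 0.1, -0.1, -3.1, -1]]]
```

send_rows:
  commands:
    - [[-0.3,-3.8,0.6,0,0,-3.1,-1],[-0.1,-3.8,0.9,0,0,-3.2,-1],[0.2,-3.8,0.9,0,0,-3.1,-1],[0.3,-3.7,0.9,0,0,-3.2,-1],[0.6,-3.7,1.0,0,0,-3.1,-1]]

```text
time_s: 10.92
position: [0.5558, 0.0011, 0.2613]
orientation: [0.999, 0.035, 0.001, 0.0]
force: [-0.1, 0.6, -0.9]
grip_width: 0.0856
```

send_rows:
  commands:
    - [[0,0,0,0,0,0,-1]]

```text
time_s: 11.05
position: [0.5552, 0.0038, 0.2608]
orientation: [0.999, 0.038, 0.0, -0.001]
force: [-0.4, -0.7, -0.0]
grip_width: 0.0859
```

Run:
```python
from plan import *
c=snap("wrist","w6"); s=bot.sense(); print(s["time_s"],s["position"])
t=snap("scene","s6"); crop(t,190,110,350,270,5,"pics/s6c.png"); crop(c,120,60,400,270,2.8,"pics/w6c.png")
```

```text
11.1 [0.5554829  0.00143408 0.26099284]
```

View pics/w6.png

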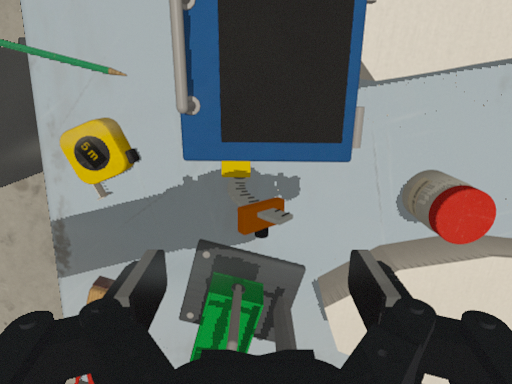

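View pics/s6c.png

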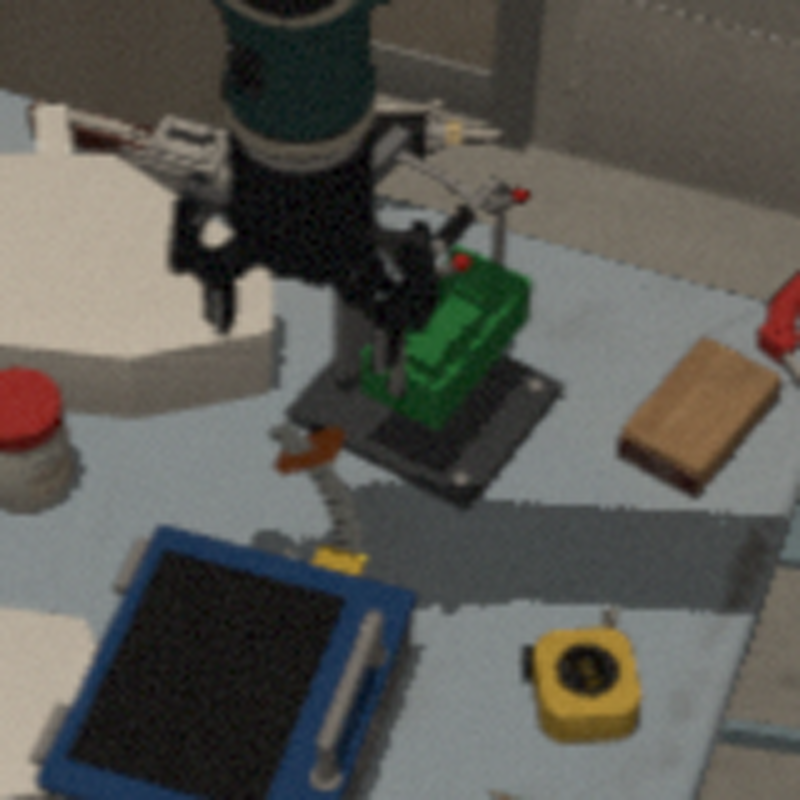

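Run:
```python
from h import *
c=load("pics/w6.npz"); crop(c,210,150,310,250,8,"pics/w6d.png")
c=load("pics/scene0.npz"); crop(c,235,180,285,230,14,"pics/s0d.png")
```

```text
(no output)
```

View pics/w6d.png

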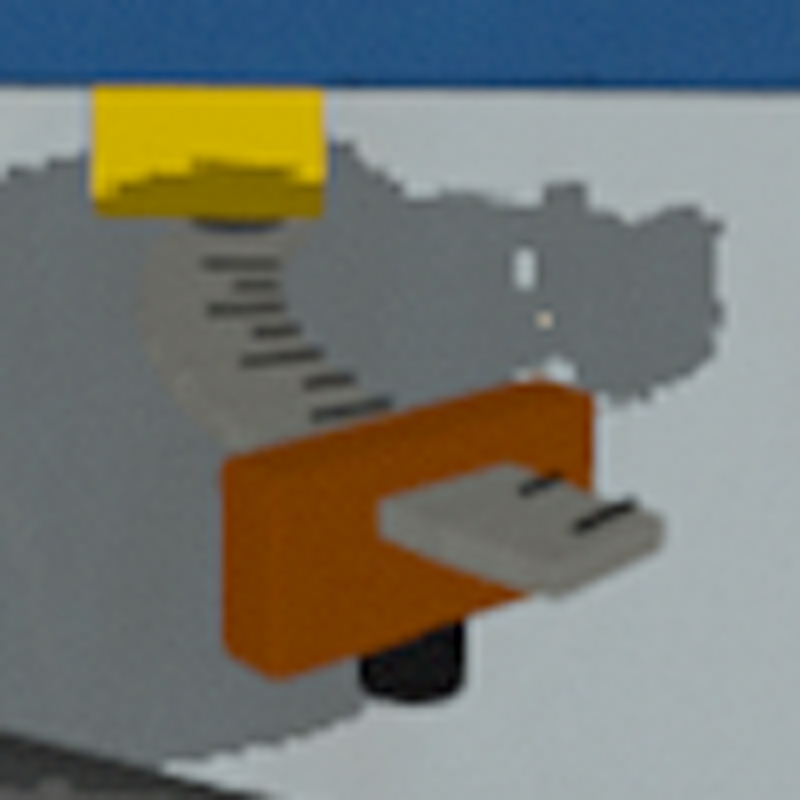

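View pics/s0d.png

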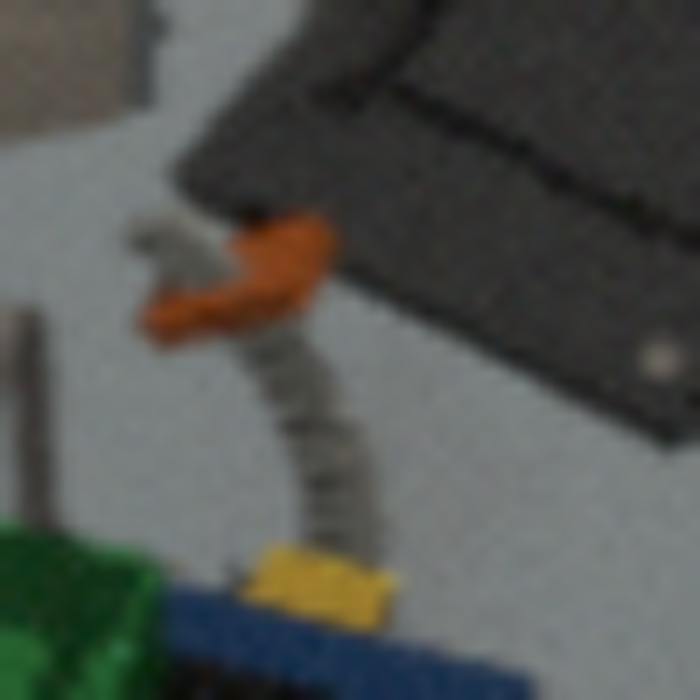

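```bash
cat > fit.py <<'E'
from h import *
from scipy.optimize import least_squares
def case2w(p,X):
    x,y,th=p; X=np.atleast_2d(X); c,s=np.cos(th),np.sin(th)
    return np.c_[x+c*X[:,0]-s*X[:,1], y+s*X[:,0]+c*X[:,1], X[:,2]]
def lidpt(a,X):  # lid frame (rel. hinge) -> case
    X=np.atleast_2d(X); c,s=np.cos(a),np.sin(a)
    return np.c_[85+c*X[:,0]+s*X[:,2], X[:,1], 65-s*X[:,0]+c*X[:,2]]/1000
def tabc(a): return lidpt(a,[[-118+i*22,-130+j*11,k*5] for i in(-1,1) for j in(-1,1) for k in(-1,1)])
E
python3 - <<'E'
from fit import *
c=load("pics/w6.npz")
px=lambda L:(np.array(L,float)+.5)/8-.5+[210,150]
ptr=px([(94,216),(324,214)]); PT=np.array([[-133,-117,-3],[-103,-117,-3.]])
tab=px([(224,460),(224,640),(275,680),(593,398),(545,381)])
def f(v,full=False):
    p=v[:3]; a=v[3]
    r=[(proj(c,case2w(p,lidpt(0,PT)))-ptr).ravel()]
    C=proj(c,case2w(p,tabc(a))); D=np.linalg.norm(C[None]-tab[:,None],axis=2); j=D.argmin(1)
    r.append((C[j]-tab).ravel()); r.append([(v[2]-np.radians(4.1))/np.radians(.4)])
    if full: return j,C
    return np.concatenate(r)
for a0 in(.6,.7,.8):
    s=least_squares(f,[.5575,.114,np.radians(4.1),a0]); print(s.x[:2],np.degrees(s.x[2]),s.x[3],s.cost); print(s.fun.round(1)); print(f(s.x,True)[0])
E
```

```text
[0.55872256 0.1134361 ] 4.179052735732966 0.625693128912947 33.708854714251466
[ 0.7 -0.8  0.4 -0.4  1.1  0.7  1.5  3.6 -4.9 -1.4 -2.3 -2.   3.7  0.1
  0.2]
[3 1 1 7 7]
[0.55930355 0.11330985] 4.012690219687368 0.6699250351452279 7.751314089209757
[ 0.9 -0.7  0.6 -0.3 -1.3 -0.6 -0.9  2.1 -0.1  1.3  1.5 -0.6 -0.3 -1.4
 -0.2]
[2 0 1 7 6]
[0.55930355 0.11330985] 4.01269017541346 0.6699250277451425 7.75131408920801
[ 0.9 -0.7  0.6 -0.3 -1.3 -0.6 -0.9  2.1 -0.1  1.3  1.5 -0.6 -0.3 -1.4
 -0.2]
[2 0 1 7 6]
```

Run:
```python
from fit import *
c=load("pics/w6.npz")
ims=[]
for a in(.62,.67,.72,.77):
    p=[.5590,.1135,np.radians(4.1)]
    S=8; im=cv2.resize(c["color"][150:250,210:310,::-1],None,fx=S,fy=S,interpolation=cv2.INTER_CUBIC)
    def ed(pts,E,col):
        q=(proj(c,case2w(p,pts))-[210,150]+.5)*S-.5
        for i,j in E: cv2.line(im,tuple(q[i].round().astype(int).tolist()),tuple(q[j].round().astype(int).tolist()),col,1)
    E=[(i,j) for i in range(8) for j in range(8) if i<j and bin(i^j).count("1")==1]
    ed(tabc(a),E,(255,255,0))
    ed(lidpt(0,[[-118+i*15,-108.5+j*8.5,k*3] for i in(-1,1) for j in(-1,1) for k in(-1,1)]),E,(255,0,255))
    ims.append(im[330:720,150:700])
o=np.vstack([np.hstack(ims[:2]),np.hstack(ims[2:])]); cv2.imwrite("pics/ov.png",cv2.resize(o,None,fx=.72,fy=.72,interpolation=cv2.INTER_AREA))
```

```text
(no output)
```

View pics/ov.png

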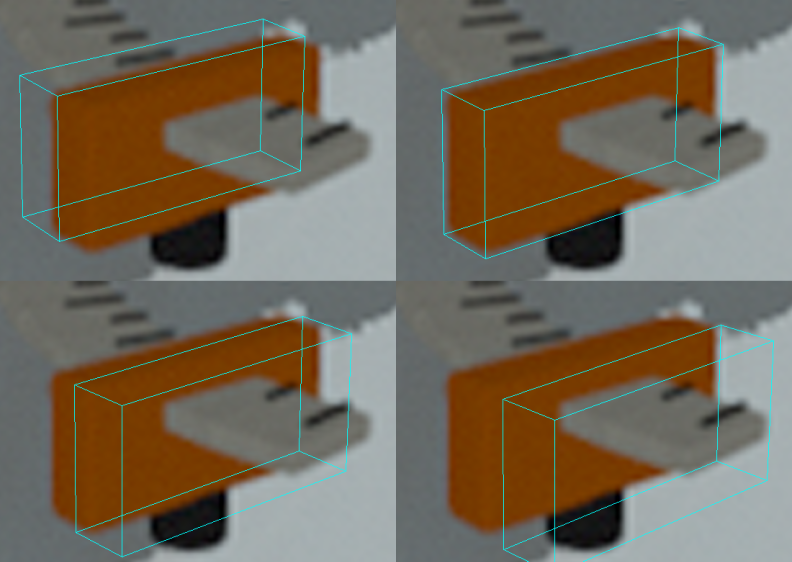

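The fit to the near view gives a mark of about 0.67 rad, with the pointer and tab in the same picture. The overlays at 0.62 and 0.72 are clearly off. Next I go to the lid bar.

Run:
```python
from plan import *
plan([(0.484,0.109,0.2,4.1,5)],-1)
```

```text
[[[-1.3, -2.3, 1.2, 0.0, -0.0, -0.0, -1], [-1.3, -2.3, 1.2, 0.0, -0.0, -0.0, -1], [-1.3, -2.3, 1.2, 0.0, -0.0, -0.0, -1], [-1.2, -2.2, 1.2, 0.0, -0.0, -0.1, -1], [-1.3, -2.3, 1.3, 0.0, -0.0, -0.0, -1]]]
```

send_rows:
  commands:
    - [[-1.3,-2.3,1.2,0,0,0,-1],[-1.3,-2.3,1.2,0,0,0,-1],[-1.3,-2.3,1.2,0,0,0,-1],[-1.2,-2.2,1.2,0,0,0,-1],[-1.3,-2.3,1.3,0,0,-0.1,-1]]

```text
time_s: 11.78
position: [0.4841, 0.1083, 0.1997]
orientation: [0.999, 0.034, 0.001, 0.0]
force: [-0.0, 0.0, -0.8]
grip_width: 0.0856
```

send_rows:
  commands:
    - [[0,0,0,0,0,0,-1]]

```text
time_s: 11.9
position: [0.4829, 0.1094, 0.1993]
orientation: [0.999, 0.036, -0.0, 0.0]
force: [0.2, 0.3, 0.6]
grip_width: 0.0856
```

Run:
```python
from plan import *
s=bot.sense(); print(s["time_s"],s["position"],np.degrees(R.from_quat(s["orientation"]).as_euler("zyx")))
c=snap("wrist","w7"); P=cloud(c)
m=(P[...,0]>.46)&(P[...,0]<.51)&(P[...,1]>.04)&(P[...,1]<.19)&(P[...,2]>.106)&(P[...,2]<.118); q=P[m]
k=q.mean(0); d=np.linalg.svd(q[:,:2]-k[:2],full_matrices=False)[2][0]; a=(q[:,:2]-k[:2])@d
print(len(q),k,k[:2]+d*(a.max()+a.min())/2,np.ptp(a),d)
```

```text
11.9 [0.48289869 0.10935667 0.19929494] [-4.13022045e+00 -4.73216473e-02  1.79962257e+02]
1811 [0.4839859  0.11331315 0.1112223 ] [0.48424458 0.1094469 ] 0.09902728140993323 [ 0.06675819 -0.99776918]
```

View pics/w7.png

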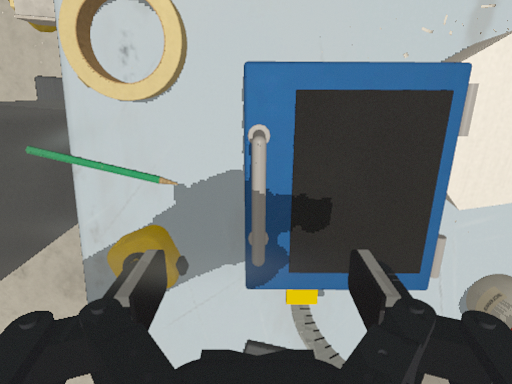

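send_rows:
  commands:
    - [[0.1,0,2.0,0,0,0,-1],[0,0,2.5,0,0,0,-1],[0,0,2.2,0,0,0,-1],[0,0,1.6,0,0,0,-1],[0,0,0.8,0,0,0,-1]]

```text
time_s: 12.58
position: [0.4853, 0.1084, 0.1079]
orientation: [0.999, 0.035, 0.0, 0.0]
force: [0.7, 0.1, 0.2]
grip_width: 0.0855
```

send_rows:
  commands:
    - [[0,0,0,0,0,0,0.5],[0,0,0,0,0,0,0.5],[0,0,0,0,0,0,0.7],[0,0,0,0,0,0,1],[0,0,0,0,0,0,1]]
  grip_force: 40

```text
time_s: 13.2
position: [0.4837, 0.1093, 0.1084]
orientation: [0.999, 0.035, -0.001, 0.0]
force: [-4.2, -0.6, 4.8]
grip_width: 0.0083
```

send_rows:
  commands:
    - [[0,0,0,0,0,0,1],[0,0,0,0,0,0,1],[0,0,0,0,0,0,1]]
  grip_force: 100

```text
time_s: 13.58
position: [0.4837, 0.1093, 0.1085]
orientation: [0.999, 0.035, -0.001, 0.0]
force: [-5.2, -0.3, 7.3]
grip_width: 0.0071
```

Run:
```python
import numpy as np,json
f=lambda a:np.array([-160*np.cos(a)+43*np.sin(a),160*np.sin(a)+43*np.cos(a)])
A=np.linspace(0,.62,11); acc=np.zeros(2); rows=[]
for a in A[1:]:
    d=np.round((f(a)-f(0)-acc)/10,1); acc+=d*10; rows.append([d[0],0,-d[1],0,0,0,1])
print(json.dumps([rows[:5]]));print(json.dumps([rows[5:]]))
```

```text
[[[0.3, 0, -1.0, 0, 0, 0, 1], [0.4, 0, -0.9, 0, 0, 0, 1], [0.4, 0, -1.0, 0, 0, 0, 1], [0.4, 0, -0.9, 0, 0, 0, 1], [0.6, 0, -0.9, 0, 0, 0, 1]]]
[[[0.6, 0, -0.8, 0, 0, 0, 1], [0.6, 0, -0.8, 0, 0, 0, 1], [0.7, 0, -0.8, 0, 0, 0, 1], [0.7, 0, -0.7, 0, 0, 0, 1], [0.8, 0, -0.7, 0, 0, 0, 1]]]
```

send_rows:
  commands:
    - [[0.3,0,-1.0,0,0,0,1],[0.4,0,-0.9,0,0,0,1],[0.4,0,-1.0,0,0,0,1],[0.4,0,-0.9,0,0,0,1],[0.6,0,-0.9,0,0,0,1]]

```text
time_s: 14.2
position: [0.5034, 0.1106, 0.1553]
orientation: [0.999, 0.036, -0.003, 0.001]
force: [-9.4, 1.1, -3.2]
grip_width: 0.0065
```

send_rows:
  commands:
    - [[0.6,0,-0.8,0,0,0,1],[0.6,0,-0.8,0,0,0,1],[0.7,0,-0.8,0,0,0,1],[0.7,0,-0.7,0,0,0,1],[0.8,0,-0.7,0,0,0,1]]

```text
time_s: 14.82
position: [0.5349, 0.1127, 0.1933]
orientation: [0.999, 0.036, -0.006, 0.002]
force: [-18.0, -1.6, 5.8]
grip_width: 0.0066
```

send_rows:
  commands:
    - [[0,0,0,0,0,0,1],[0,0,0,0,0,0,1]]

```text
time_s: 15.08
position: [0.5352, 0.1128, 0.1936]
orientation: [0.999, 0.036, -0.005, 0.002]
force: [-16.8, -1.8, 7.4]
grip_width: 0.0067
```

```bash
cat > ang.py <<'E'
from plan import *
from scipy.optimize import minimize_scalar
def ang():
    s=bot.sense(); p=s["position"]; th=np.radians(4.1)
    hx=np.array([.4837+.160*np.cos(th), .1093+.160*np.sin(th)])
    u=(p[:2]-hx)@[np.cos(th),np.sin(th)]; w=p[2]-.065
    return s,np.arctan2(w,-u)-np.arctan2(43,160),np.hypot(u,w)
E
python3 - <<'E'
from ang import *
s,a,r=ang(); print(s["time_s"],s["position"],s["force"],"angle",a,"r",r, s["grip_width"])
w=snap("wrist","w8"); sc=snap("scene","s8"); t=snap("top","t8")
crop(sc,190,110,350,270,5,"pics/s8c.png"); crop(t,140,155,330,245,4,"pics/t8c.png")
E
```

```text
15.075 [0.53522168 0.11276108 0.19358744] [-16.82725602  -1.76439212   7.37635085] angle 0.6079997307496863 r 0.16815828391225346 0.006691507205003441
```

View pics/w8.png

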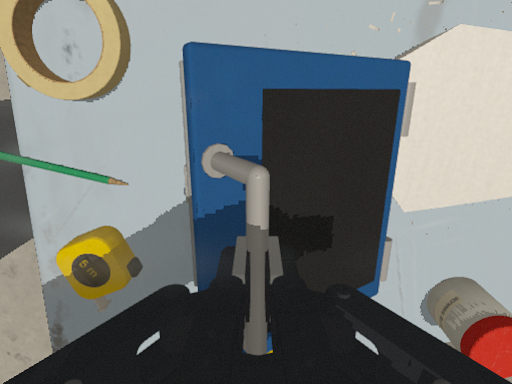

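View pics/s8c.png

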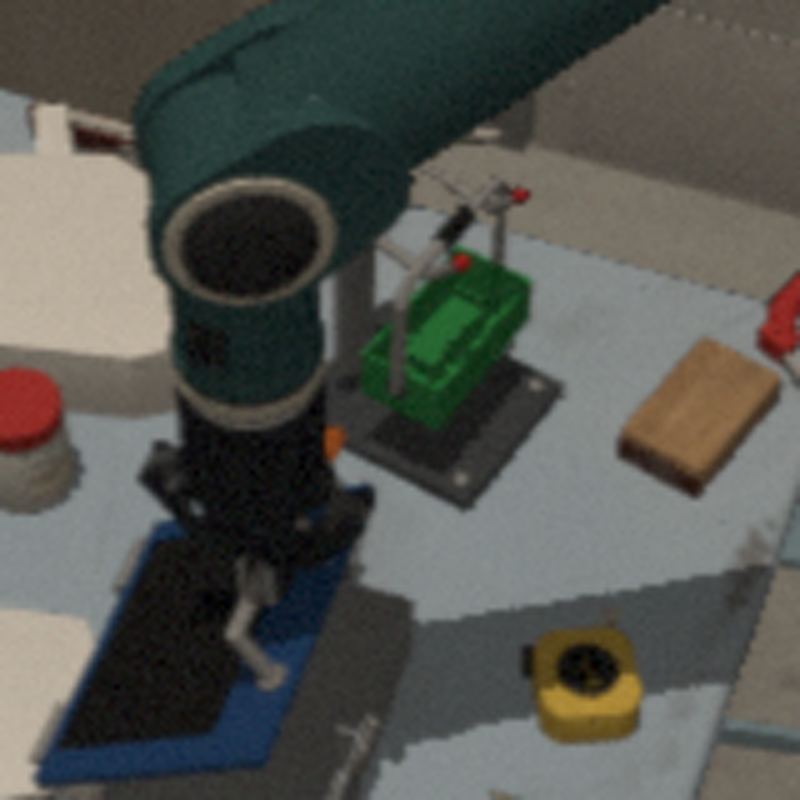

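View pics/t8c.png

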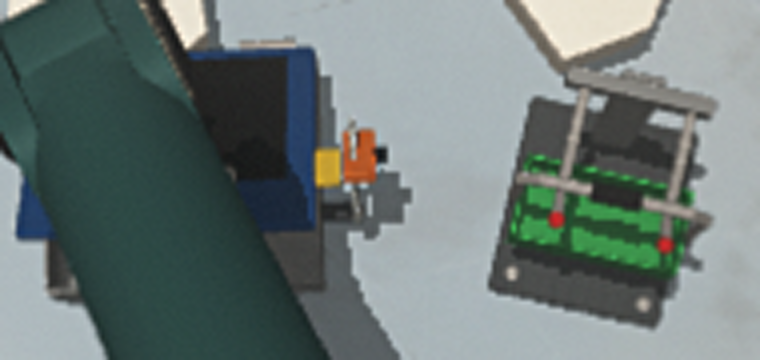

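In the top view the pointer at (327,167) is just short of the tab at (358,155). I'll measure the lid angle with plane fits, and with the same-image pointer and tab.

```bash
cat > lidang.py <<'E'
from fit import *
def plane(tag,a0,case=(.558,.1138,np.radians(4.1))):
    c=load(f"pics/{tag}.npz");P=cloud(c); x,y,th=case
    ex=np.array([np.cos(th),np.sin(th),0]);ey=np.array([-np.sin(th),np.cos(th),0])
    U=(P-[x,y,0])@np.c_[ex,ey,[0,0,1]]-[.085,0,.065]
    H=cv2.cvtColor(c["color"],cv2.COLOR_RGB2HSV); col=c["color"].astype(int)
    # lid frame coords at a0
    ca,sa=np.cos(a0),np.sin(a0)
    lx=ca*U[...,0]-sa*U[...,2]; lz=sa*U[...,0]+ca*U[...,2]
    m=(lx>-.165)&(lx<-.01)&(abs(U[...,1])<.09)&(abs(lz-.005)<.012)
    q=U[m]; 
    if len(q)<50: return None
    for _ in range(4):
        A=np.c_[q[:,:2],np.ones(len(q))]; s=np.linalg.lstsq(A,q[:,2],rcond=None)[0]; r=A@s-q[:,2]; q=q[abs(r)<.003]
    ang=np.arctan(-s[0]); d=s[2]*np.cos(ang)
    return len(q),"ang",round(ang,4),"ytilt",round(s[1],4),"offs",round(d,4),"rms",round(r.std(),4)
def ptab(tag,case,ptrang,mark):
    c=load(f"pics/{tag}.npz");H=cv2.cvtColor(c["color"],cv2.COLOR_RGB2HSV)
    pr=proj(c,case2w(case,lidpt(ptrang,[[-118,-109,3]])))[0]; tb=proj(c,case2w(case,lidpt(mark,[[-118,-130,5]])))[0]
    return pr,tb
E
python3 - <<'E'
from lidang import *
for t,a in(("w7",0),("w6",0),("w1",0),("top0",0),("scene0",0),("t2",0),("w8",.6),("t8",.6),("s8",.6)): print(t,plane(t,a))
E
```

```text
w7 (35220, 'ang', np.float64(-0.0074), 'ytilt', np.float64(-0.0045), 'offs', np.float64(0.006), 'rms', np.float64(0.0008))
w6 (24497, 'ang', np.float64(-0.0079), 'ytilt', np.float64(0.002), 'offs', np.float64(0.0058), 'rms', np.float64(0.0009))
w1 (16215, 'ang', np.float64(-0.013), 'ytilt', np.float64(-0.0086), 'offs', np.float64(0.0067), 'rms', np.float64(0.0011))
top0 (1918, 'ang', np.float64(-0.0105), 'ytilt', np.float64(-0.0022), 'offs', np.float64(0.0076), 'rms', np.float64(0.0016))
scene0 (1603, 'ang', np.float64(-0.0123), 'ytilt', np.float64(-0.0072), 'offs', np.float64(0.0081), 'rms', np.float64(0.0015))
t2 (2284, 'ang', np.float64(-0.005), 'ytilt', np.float64(-0.0001), 'offs', np.float64(0.0068), 'rms', np.float64(0.0016))
w8 (33315, 'ang', np.float64(0.5869), 'ytilt', np.float64(-0.0044), 'offs', np.float64(0.0069), 'rms', np.float64(0.0008))
t8 (690, 'ang', np.float64(0.5841), 'ytilt', np.float64(0.0016), 'offs', np.float64(0.0066), 'rms', np.float64(0.0015))
s8 (1261, 'ang', np.float64(0.5844), 'ytilt', np.float64(-0.0018), 'offs', np.float64(0.0086), 'rms', np.float64(0.0014))
```

Run:
```python
from lidang import *
for tag in("w6","w1","t8","top0","s6"):
    c=load(f"pics/{tag}.npz");P=cloud(c);H=cv2.cvtColor(c["color"],cv2.COLOR_RGB2HSV)
    x,y,th=(.558,.1138,np.radians(4.1)); ex=np.array([np.cos(th),np.sin(th),0]);ey=np.array([-np.sin(th),np.cos(th),0])
    if tag[0]=="w": x=.559
    U=(P-[x,y,0])@np.c_[ex,ey,[0,0,1]]-[.085,0,.065]
    m=(H[...,0]>=5)&(H[...,0]<=15)&(H[...,1]>150)&(U[...,1]<-.117)&(U[...,1]>-.143)&(U[...,2]>.05)&(U[...,2]<.12)
    m=cv2.erode(m.astype(np.uint8),np.ones((3,3)) if tag[0]=="w" else np.ones((1,1)))>0
    q=U[m]
    for a in(.6,.63,.65,.67,.69,.71,.75):
        lx=np.cos(a)*q[:,0]-np.sin(a)*q[:,2]; lz=np.sin(a)*q[:,0]+np.cos(a)*q[:,2]
        k=(abs(q[:,1]+.132)<.008)
        if tag[0]!="w": k=abs(q[:,1]+.13)<.012
        print(tag,a,k.sum(),"lx",np.percentile(lx[k],[3,50,97]).round(4),"lz",np.percentile(lz[k],[10,50,90]).round(4),"slope",np.polyfit(lx[k],lz[k],1)[0].round(3))
```

```text
w6 0.6 346 lx [-0.14   -0.1341 -0.1017] lz [0.0105 0.0143 0.0154] slope 0.018
w6 0.63 346 lx [-0.1403 -0.1345 -0.1021] lz [0.0063 0.0104 0.0114] slope 0.046
w6 0.65 346 lx [-0.1404 -0.1347 -0.1022] lz [0.0035 0.0079 0.0087] slope 0.066
w6 0.67 346 lx [-0.1405 -0.1348 -0.1024] lz [0.0007 0.0053 0.0061] slope 0.085
w6 0.69 346 lx [-0.1405 -0.1349 -0.1024] lz [-0.0021  0.0028  0.0035] slope 0.105
w6 0.71 346 lx [-0.1405 -0.1349 -0.1025] lz [-0.0049  0.0001  0.001 ] slope 0.124
w6 0.75 346 lx [-0.1402 -0.1348 -0.1024] lz [-0.0105 -0.0053 -0.0039] slope 0.163
w1 0.6 65 lx [-0.1396 -0.1316 -0.1234] lz [0.0137 0.0148 0.0157] slope -0.0
w1 0.63 65 lx [-0.14   -0.132  -0.1237] lz [0.0098 0.0109 0.0116] slope 0.029
w1 0.65 65 lx [-0.1401 -0.1322 -0.1239] lz [0.0072 0.0083 0.0089] slope 0.048
w1 0.67 65 lx [-0.1402 -0.1323 -0.1241] lz [0.0045 0.0057 0.0062] slope 0.068
w1 0.69 65 lx [-0.1402 -0.1324 -0.1241] lz [0.0018 0.0031 0.0036] slope 0.087
w1 0.71 65 lx [-0.1402 -0.1325 -0.1242] lz [-0.001   0.0004  0.001 ] slope 0.107
w1 0.75 65 lx [-0.14   -0.1324 -0.1241] lz [-0.0066 -0.0049 -0.0041] s
[... 989 characters left out ...]
1435 -0.1313 -0.1038] lz [-0.0042  0.0004  0.0029] slope 0.093
top0 0.75 76 lx [-0.1433 -0.1313 -0.1038] lz [-0.0097 -0.0046 -0.0022] slope 0.132
s6 0.6 45 lx [-0.1399 -0.1296 -0.1037] lz [0.0102 0.0155 0.0181] slope -0.046
s6 0.63 45 lx [-0.1403 -0.1301 -0.104 ] lz [0.0063 0.0118 0.0142] slope -0.017
s6 0.65 45 lx [-0.1404 -0.1303 -0.1041] lz [0.004  0.0092 0.0115] slope 0.001
s6 0.67 45 lx [-0.1406 -0.1305 -0.1042] lz [0.0019 0.007  0.0092] slope 0.02
s6 0.69 45 lx [-0.1406 -0.1306 -0.1043] lz [-0.0002  0.0043  0.0067] slope 0.039
s6 0.71 45 lx [-0.1407 -0.1307 -0.1043] lz [-0.0027  0.0016  0.0042] slope 0.058
s6 0.75 45 lx [-0.1405 -0.1306 -0.1043] lz [-0.0082 -0.0037 -0.0008] slope 0.096
```

Plane fits put the lid at about 0.594 rad after the bias correction. The tab's top-face offset gives 0.67, the same as the outline fit. I'll go on by about 0.07 rad and ease the radial load.

send_rows:
  commands:
    - [[0.1,0,-0.3,0,0,0,1],[0.2,0,-0.2,0,0,0,1],[0.2,0,-0.2,0,0,0,1],[0.2,0,-0.1,0,0,0,1],[0,0,0,0,0,0,1]]
  grip_force: 120

```text
time_s: 15.85
position: [0.5431, 0.1133, 0.2002]
orientation: [0.999, 0.035, -0.004, 0.001]
force: [-9.8, 0.2, -4.4]
grip_width: 0.0058
```

```bash
cat > meas.py <<'E'
import sys
from lidang import *
from ang import ang
def off(tag,hue,smin,y0,y1,a,x):
    c=load(f"pics/{tag}.npz");P=cloud(c);H=cv2.cvtColor(c["color"],cv2.COLOR_RGB2HSV); th=np.radians(4.1); ex=np.array([np.cos(th),np.sin(th),0]);ey=np.array([-np.sin(th),np.cos(th),0])
    U=(P-[x,.1138,0])@np.c_[ex,ey,[0,0,1]]-[.085,0,.065]
    m=(H[...,0]>=hue[0])&(H[...,0]<=hue[1])&(H[...,1]>smin)&(U[...,1]<y1)&(U[...,1]>y0)&(U[...,2]>.03)&(U[...,2]<.12); q=U[m]
    if len(q)<5: return None
    lx=np.cos(a)*q[:,0]-np.sin(a)*q[:,2]; lz=np.sin(a)*q[:,0]+np.cos(a)*q[:,2]
    uv=np.argwhere(m).mean(0)[::-1]
    return len(q),uv.round(1),np.percentile(lx,[3,50,97]).round(4),np.percentile(lz,[10,50,90]).round(4)
if __name__=="__main__":
    n=sys.argv[1]; a0=float(sys.argv[2])
    from h import snap
    s,a,r=ang(); print(s["time_s"],s["position"],s["force"],"tcp ang",a,"r",r,s["grip_width"])
    for cam in("wrist","top","scene"):
        c=snap(cam,cam[0]+n); print(cam,plane(cam[0]+n,a0))
        if cam=="top": crop(c,200,165,260,225,10,f"pics/t{n}c.png")
    for cam in "t","s":
        print(cam,"ptr",off(cam+n,(20,32),120,-.125,-.098,a0,.558)); print(cam,"tab",off(cam+n,(5,15),140,-.142,-.118,a0,.558))
E
sed -i 's/^if __name__.*/&/' meas.py; python3 meas.py 9 0.66
```

```text
15.85 [0.54307349 0.11326143 0.20024524] [-9.79774174  0.24979313 -4.40925959] tcp ang 0.6692057273476214 r 0.16849500510879997 0.005779390555542046
wrist (31296, 'ang', np.float64(0.6488), 'ytilt', np.float64(-0.0041), 'offs', np.float64(0.007), 'rms', np.float64(0.0008))
top (668, 'ang', np.float64(0.647), 'ytilt', np.float64(0.0098), 'offs', np.float64(0.007), 'rms', np.float64(0.0015))
scene (1176, 'ang', np.float64(0.6486), 'ytilt', np.float64(0.0011), 'offs', np.float64(0.0086), 'rms', np.float64(0.0014))
t ptr (50, array([221.4, 194.7]), array([-0.1368, -0.1225, -0.1066]), array([-0.0005,  0.0024,  0.0046]))
t tab (81, array([229.8, 194.7]), array([-0.1422, -0.1306, -0.104 ]), array([0.0007, 0.0064, 0.0084]))
s ptr None
s tab (31, array([254.8, 198.3]), array([-0.1421, -0.1365, -0.1233]), array([0.0039, 0.0077, 0.01  ]))
```

View pics/t9c.png

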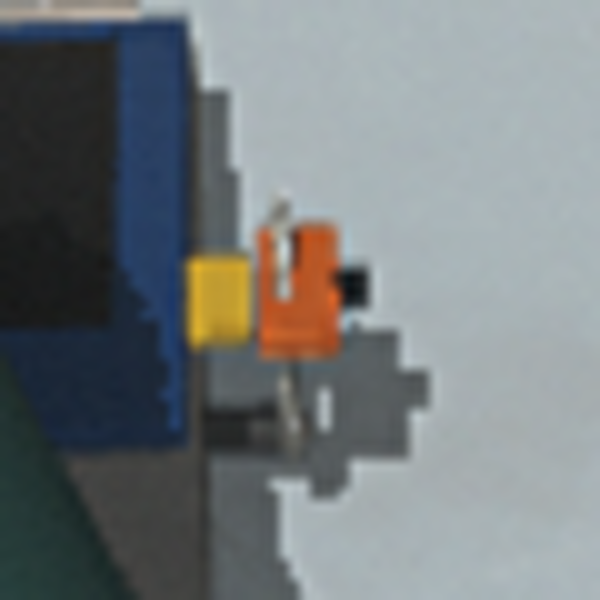

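send_rows:
  commands:
    - [[0.15,0,-0.15,0,0,0,1],[0,0,0,0,0,0,1],[0,0,0,0,0,0,1],[0,0,0,0,0,0,1]]

```text
time_s: 16.5
position: [0.5447, 0.1134, 0.2016]
orientation: [0.999, 0.036, -0.004, 0.001]
force: [-9.1, 0.6, -5.9]
grip_width: 0.006
```

```bash
python3 meas.py a 0.67
python3 - <<'E'
from fit import *
c=load("pics/ta.npz"); S=10
ims=[]
E=[(i,j) for i in range(8) for j in range(8) if i<j and bin(i^j).count("1")==1]
for a in(.65,.67,.69):
    im=cv2.resize(c["color"][180:210,205:245,::-1],None,fx=S,fy=S,interpolation=cv2.INTER_CUBIC); im0=im.copy()
    for pts,col in((tabc(a),(255,255,0)),(lidpt(a,[[-118+i*15,-108.5+j*8.5,k*3] for i in(-1,1) for j in(-1,1) for k in(-1,1)]),(255,0,255))):
        q=(proj(c,case2w((.558,.1138,np.radians(4.1)),pts))-[205,180]+.5)*S-.5
        for i,j in E: cv2.line(im,tuple(q[i].round().astype(int).tolist()),tuple(q[j].round().astype(int).tolist()),col,1)
    ims.append(im)
cv2.imwrite("pics/ova.png",np.vstack([np.hstack([im0,ims[0]]),np.hstack(ims[1:])]))
E
```

```text
16.5 [0.54472343 0.11338268 0.20155659] [-9.13974232  0.62595978 -5.85347496] tcp ang 0.6817230619135488 r 0.16857406467834601 0.005961702886308475
wrist (30806, 'ang', np.float64(0.6612), 'ytilt', np.float64(-0.0038), 'offs', np.float64(0.0071), 'rms', np.float64(0.0008))
top (646, 'ang', np.float64(0.6598), 'ytilt', np.float64(0.0039), 'offs', np.float64(0.0067), 'rms', np.float64(0.0015))
scene (1133, 'ang', np.float64(0.6608), 'ytilt', np.float64(0.0026), 'offs', np.float64(0.0086), 'rms', np.float64(0.0014))
t ptr (61, array([221.1, 194. ]), array([-0.1364, -0.1217, -0.1048]), array([0.    , 0.0026, 0.0047]))
t tab (81, array([229.7, 194.7]), array([-0.1436, -0.1308, -0.1019]), array([0.0007, 0.0053, 0.0073]))
s ptr None
s tab (33, array([254.6, 198.4]), array([-0.1411, -0.1348, -0.1218]), array([0.001 , 0.0068, 0.0085]))
```

View pics/ova.png

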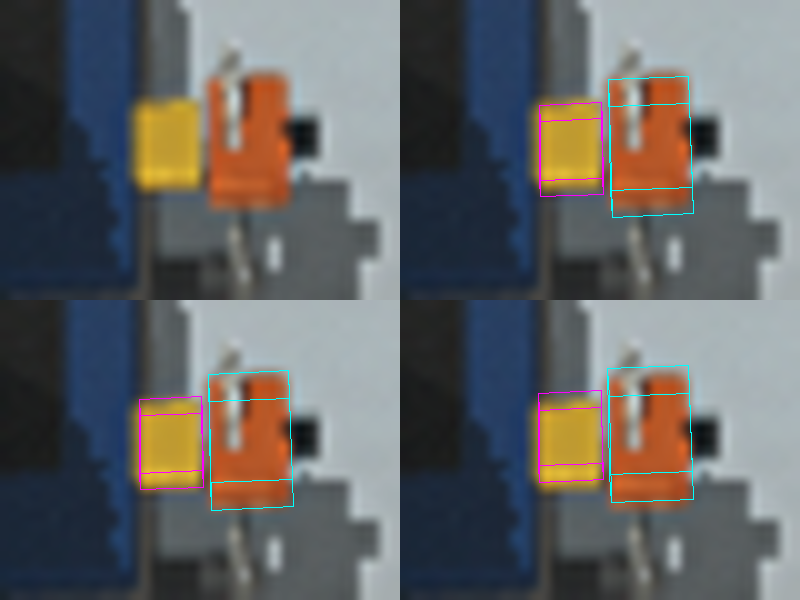

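The overlay matches the pointer and tab together at about 0.67, with the pointer 0.15 px low in the top view, or about 0.004 rad. One tiny nudge, then a rest to check that it holds steady.

send_rows:
  commands:
    - [[0.04,0,-0.04,0,0,0,1],[0,0,0,0,0,0,1],[0,0,0,0,0,0,1],[0,0,0,0,0,0,1],[0,0,0,0,0,0,1]]

```text
time_s: 17.27
position: [0.545, 0.1134, 0.2017]
orientation: [0.999, 0.036, -0.004, 0.001]
force: [-8.7, -0.1, -6.8]
grip_width: 0.0057
```

send_rows:
  commands:
    - [[0,0,0,0,0,0,1],[0,0,0,0,0,0,1],[0,0,0,0,0,0,1],[0,0,0,0,0,0,1],[0,0,0,0,0,0,1]]

```text
time_s: 17.9
position: [0.545, 0.1134, 0.2018]
orientation: [0.999, 0.036, -0.004, 0.001]
force: [-9.4, 0.6, -7.2]
grip_width: 0.0057
```

```bash
python3 meas.py b 0.67
python3 - <<'E'
from h import *
c=load("pics/tb.npz"); crop(c,110,115,350,295,3.3,"pics/tbc.png")
E
```

```text
17.9 [0.54500702 0.11338867 0.20175774] [-9.42577886  0.5915187  -7.21864937] tcp ang 0.6837840942542637 r 0.16857125679755278 0.005719111854892015
wrist (30794, 'ang', np.float64(0.6632), 'ytilt', np.float64(-0.0038), 'offs', np.float64(0.0071), 'rms', np.float64(0.0008))
top (652, 'ang', np.float64(0.6612), 'ytilt', np.float64(0.0055), 'offs', np.float64(0.0067), 'rms', np.float64(0.0015))
scene (1154, 'ang', np.float64(0.663), 'ytilt', np.float64(0.0005), 'offs', np.float64(0.0086), 'rms', np.float64(0.0014))
t ptr (61, array([221.1, 194. ]), array([-0.1352, -0.1215, -0.1057]), array([-0.0005,  0.0029,  0.0046]))
t tab (82, array([229.7, 194.7]), array([-0.1435, -0.1309, -0.1034]), array([0.0012, 0.005 , 0.0073]))
s ptr None
s tab (33, array([254.5, 198.4]), array([-0.1424, -0.1343, -0.1209]), array([0.001 , 0.0063, 0.0085]))
```

View pics/tbc.png

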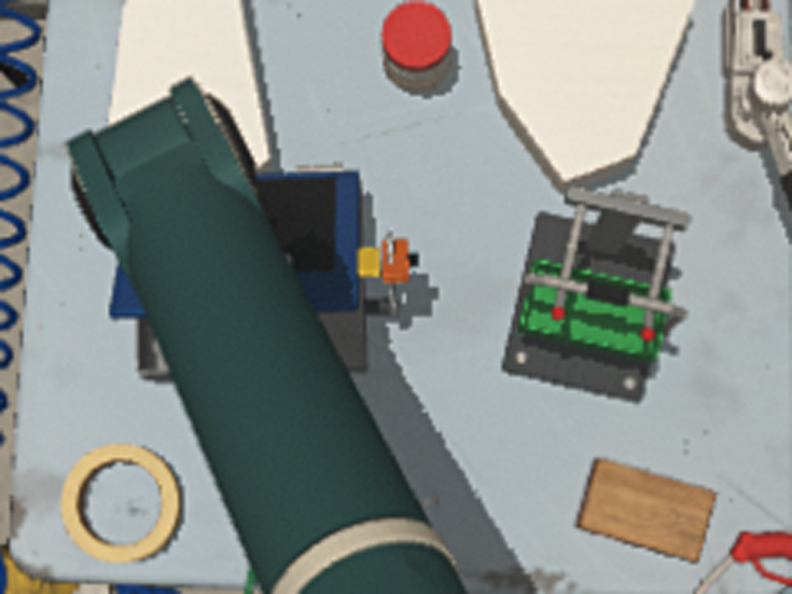

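The pointer at (369,262) and the tab at (395,262) in the crop are level. The basket hangs on both prongs and the hold is steady, so I'm handing in.

```bash
python3 -c "
from cell import bot
print(bot.sign_off())"
```

```text
the job is handed in; nothing more can be done
None
```

The job is handed in: the green basket hangs by its handle on the two prongs, released. The lid is being held open at the orange tab by its steel handle, with 120 N of grip.

**Lid at the mark:** Plane fits in all three cameras put the lid at 0.661–0.663 rad. These fits read about 0.008 low on the shut lid, so the true angle is about 0.671. I measured the tab at about 0.67, and in the top view the pointer and tab line up to within about 0.5 mm.

**Steadiness:** Over the last 0.6 s before handing in, the gripper moved only about 0.1 mm. The force square to the lid was about 11–12 N, higher than the 7.5 N expected. The run took about 18 s.

**What disagreed:**
- **Lid angle from the arm:** working it out from the gripper position alone gave 0.684 rad, about 0.013 higher. The gripper sits about 3 mm farther from the hinge than the bar should be, so I went by the cameras.
- **Tab slope:** the slope of the tab's top face was noisy and suggested 0.60–0.67 rad, so I used its position and outline instead.

**Other items:** The tab stayed where it was, by its position in the top view. The jar, masking tape and sanding block look undisturbed in that view. The arm hides the tape measure there, but it looked in place in the view taken with the lid part-raised, and nothing went near it.

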